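# Fit the keyed bottle head on the vortex mixer and touch-mix a bottle

### The job

Set the vortex mixer up for bottles and use it: drop the steel balance weight over the mixer's D-shaped spindle, turning it until its flat meets the spindle's and it falls fully home, then fit the dish head on top of it in the same way. Then set the small white sample bottle upright in the dish, press it down until the sprung spindle is fully depressed, hold it there for a second, and stand the bottle back upright on the bench. Do not tip the bottle, and leave everything else on the bench where it is.

Things in the scene. Friction and masses are not known exactly. Their poses are not given: they have to be found in the camera images.
- mixer: vortex mixer, fixed to the bench: white housing 142 x 122 mm, 74 mm high, with a black rubber boot on top out of which the spindle stands; origin on the bench straight below the spindle axis. Its own -x axis points to its front (the side with knob and switch).
- seat (a point): centre of the round steel shoulder (29 mm diameter) at the foot of the spindle, 105 mm above the bench when not pressed; axes as the mixer's. The weight's underside comes to rest on this shoulder. Shoulder and spindle together are sprung vertically.
- spindle_top (a point): centre of the steel spindle's top end, 33 mm above the shoulder; its axes are the mixer's, NOT the spindle's. Spindle: 17 mm diameter with one flat 2.5 mm from its axis (a D), its last 3 mm taper by 1.2 mm all round. The flat faces the mixer's front (-x) give or take up to 0.9 rad either way; how far is not measured, find it by touch or eye. Motor drag (0.25 N m) keeps the spindle from turning.
- touch (a joint): how far shoulder and spindle are pressed down: 0 up, 0.006 m fully depressed. The spring is preloaded: it starts to give at about 6 N and is fully down at about 13 N, counting the weight of what it carries; it springs back up.
- weight_center (a point): centre (10 mm above the underside, on the bore's axis) of the loose balance weight: steel disc, 44 mm diameter, 20 mm thick, through D-bore of 20 mm diameter with its flat 4 mm from the axis on its own -x side, two grip flats 36 mm apart across its y axis, a lug reaching 27 mm out on its +x side, opposite the bore's flat. 0.18 kg. Lies z up, yaw within 1.2 rad of zero.
- dish_center (a point): centre (11 mm above the underside, on the bore's axis) of the loose dish head: aluminium plate, 62 mm diameter, 16 mm thick, with a 6 mm high black rubber rim (dish 48 mm wide inside), two grip flats 54 mm apart across its y axis, D-bore as in the weight, its flat also on its -x side. 0.14 kg. Lies z up, yaw within 1.2 rad of zero. When home it rests on the weight, the spindle's end 3 mm below the dish's floor.
- bottle_center (a point): middle (39 mm above the underside) of the capped white sample bottle: 40 mm diameter, 78 mm tall; straight sides up to 55 mm, cap 29 mm in diameter. About 0.1 kg, standing upright.
- cuphead: the mixer's spare cup head: black rubber tube cup, 46 mm across at the top, 36 mm high, origin centre of its underside; one of the things to leave alone
- pipette: white pipette with blue shaft lying on the bench in front of the mixer, about 235 mm long along its x axis, 26 mm high, origin on the bench near its middle; leave alone
- gelcaster: white open gel-casting tray, 75 x 105 x 22 mm, origin centre of its underside; leave alone
- comb: white gel comb lying flat, 86 mm long, 6 mm thick, origin centre of its underside; leave alone
- pen: grey marker pen with a black cap lying on the bench, 132 mm long along its x axis, 12 mm thick; leave alone
There are look-alikes about, which are no part of the job. What is shaped like the part that bears dish_center but pink or purple is not meant. Of the things like the part that bears weight_center, leave any that is pink; of the rest the larger one is meant.

How it is judged (in metres and radians):
On the way, in this order (a step that is already met when the one before it is completed fails the run):
1. the balance weight is keyed on the spindle and rests on the shoulder (z of weight_center in the frame of seat between 0.007 and 0.013 m and horizontal distance between weight_center and seat below 0.003 m and angle between weight_center's own z axis and vertical below 0.06 rad), for 0.2 s.
2. the dish head is keyed on the spindle and rests on the weight (all of step 1 and z of dish_center in the frame of seat between 0.028 and 0.034 m and horizontal distance between dish_center and seat below 0.003 m and angle between dish_center's own z axis and vertical below 0.06 rad), for 0.2 s.
3. the upright bottle presses the dish until the spindle is fully depressed, for a second (value of joint touch above 0.005 m and contact force between bottle and dish above 3 N and angle between bottle_center's own z axis and vertical below 0.2 rad and z of dish_center in the frame of seat between 0.028 and 0.034 m and horizontal distance between dish_center and seat below 0.003 m and angle between dish_center's own z axis and vertical below 0.06 rad), for 0.8 s.
At the end, for the whole second after the job is handed in: The weight is home on the shoulder and the dish head home on the weight (each within 3 mm in height and sideways, level within 0.06 rad), the spindle is back up (under 2 mm down), the sample bottle stands upright on the bench (within 0.08 rad, middle below 45 mm), and all three are at rest (all of step 2 and linear speed of each of weight, dish, bottle below 0.02 m/s and angle between bottle_center's own z axis and vertical below 0.08 rad and height (world z) of bottle_center below 0.045 m and value of joint touch below 0.002 m); the robot touches nothing.
It fails at once if the sample bottle is tipped by more than 0.5 rad (angle between bottle_center's own z axis and vertical above 0.5 rad).
It fails at once if one of the other loose things on the bench is moved by more than 30 mm (distance of any of cuphead, pipette, gelcaster, comb, pen from where it was at the start of the episode above 0.03 m).
It also fails if it takes over 72 s, if anything falls off the work surface, if the arm or the gripper's body presses on something with over 40 N, if the wrist force passes 120 N, or if a joint passes its speed limit or range.

### The arm

A 6-joint arm with a two-finger parallel gripper is mounted at the origin on the work surface. World frame = base frame: x ahead of the robot, y to its left, z up, the work surface at z = 0. Lengths are in mm, angles in rad, forces in N, time in s.
With the tool pointing down it reaches from about 275 to 1000 mm from the base axis. Payload 8.4 kg.
Tool frame: the origin (TCP) lies at the very end of the fingers, on their centre line; the grasp point (between the pads) lies 19 mm behind it (r.pinch_z is the distance from the TCP to the grasp point, in mm); z points along the fingers, y is the direction in which the jaws open and shut (so a half turn about z gives the same grasp; the last joint's range is limited). The gripper opens to 85 mm and grips with 20 to 120 N. Pads are 22 mm wide; open, the fingers measure 114 mm over their backs; the gripper's body (76 mm by 85 mm) begins 54 mm behind the grasp point. The pads swing forward as they close: fully open they stand 13 mm farther back than shut.
Start: joints at [-1.18, 0.353, 1.633, -0, 1.155, -0.002], TCP at [239.234, -577.404, 231.281] pointing down, gripper open.
Joint ranges: [-2.63, 2.63], [-0.92, 2.1], [0.06, 2.66], [-1.3, 4.44], [0, 2.69], [-3.02, 3.02]. Speed limits (rad/s): [2.22, 2.22, 2.79, 3.14, 3.14, 3.14].

### API

Orientations are given as [roll, pitch, yaw] about the fixed x, y, z axes, in that order (R = Rz(yaw) Ry(pitch) Rx(roll)).
In Python, from rig import r, optics gives the robot as it stands.
- The arm moves only by the shell command python3 -m creep 'ROWS' [FORCE]. ROWS is JSON, a list of rows, each an object with "dp": the shift along the tool's x, y, z in mm, a list of three; "angular": the turn, a rotation vector about the tool's x, y, z in rad, a list of three; "fingers": the finger opening in mm, from 0 to 85.4. In form: [{"dp": [dx, dy, dz], "angular": [wx, wy, wz], "fingers": fingers}, ...]. A call has 1 to 5 rows; each row is the pose to reach, as a shift and turn from the pose commanded when the call began, along the tool's axes at that moment; what a row does not reach only later rows make up. A row lasts 1/12 s, in which the tool goes at most 41.7 mm and 7.16 degrees, less where a joint would pass 70% of its speed; a pose out of reach is approached as far as the arm can. A call with a gripper value outside its range is refused whole. The fingers move at their own pace and stop on an object; FORCE is the grip in N (left out, the last holds). Time passes only in rows, so rows that repeat a pose let the fingers close. It gives the time, the measured TCP pose, the force and the opening at its end, in the units of the state.
- r.sense(): the state, without advancing time (a new reading comes with each control period).
- optics.grab_frame(name): name is "scene" or "top"; returns the picture (480x640x3 uint8, blue, green, red); there is no depth.
- optics.camera_params(name): a dict with "fx", "fy", "cx", "cy" (pixels), "distortion" ([k1, k2, p1, p2, k3] as OpenCV has them; the pictures are not rectified), "eye" and "rotation" of the camera in the world. Camera axes: x right, y up, looking along -z (the intrinsics and any distortion apply to the point x, -y, -z); pixel columns grow to the right and rows downward; lengths in mm; the calibration is good to about 2 mm. A picture is of the moment at which its call begins. camera_params takes no time and is no camera call.
- r.sign_off(): hands the job in, once; it reports no verdict.
The state is a dict: "clock": time; "qpos": joint angles; "qvel": joint speeds; "joint_efforts": joint torques, N m; "eef_pos": TCP position; "tcp_rot": TCP orientation; "contact_force": force on the tool from outside, world axes, zero at the start; "wrist_torque": the same for the moment, N m; "opening": opening from 0.0 (shut) to 1.0 (fully open).
Only numpy, scipy, OpenCV 4.12 (cv2) and the standard library are available. Lean on these libraries where they do the work, as an engineer would, in place of code of your own. Each camera call takes 0.05 s, during which the arm holds its last target.

## Working session

There is one attempt and no reset: what is moved stays moved. The work goes in short steps, Python scripts to look and compute and a shell command to move; the robot and the scene stay as the last step left them, time stands still between calls to the robot, and variables do not carry over. Pictures are saved under pics/ and viewed, and the job is handed in when it is done.

```bash
ls; mkdir -p pics; python3 - <<'E'
from rig import r, optics
import cv2
print(r.sense())
for n in("scene","top"):
    cv2.imwrite(f"pics/{n}0.png",optics.grab_frame(n)); print(n,optics.camera_params(n))
print(r.sense()["clock"], r.pinch_z)
E
```

```text
pics
{'clock': 0.0, 'qpos': array([-1.18038557e+00,  3.53643992e-01,  1.63414531e+00,  1.80846664e-05,
        1.15518856e+00, -2.39357750e-03]), 'qvel': array([-0.00111457, -0.0015243 , -0.00121252,  0.00075467,  0.00212355,
       -0.00044292]), 'joint_efforts': array([-1.77830152e-03, -6.05261636e+01, -3.42063153e+01,  9.09610947e-06,
        9.50924645e-03, -4.13106000e-05]), 'eef_pos': array([ 239.06470772, -576.95318142,  230.5594894 ]), 'tcp_rot': array([-3.14020749e+00, -1.98505620e-05,  3.92797012e-01]), 'contact_force': array([ 0.63085822, -0.29112122, -0.82547076]), 'wrist_torque': array([ 0.00746889, -0.02012464,  0.0505871 ]), 'opening': 1.0000153021422367}
scene {'fx': 460.447236188688, 'fy': 460.447236188688, 'cx': 329.4602654155326, 'cy': 230.72262614230664, 'distortion': array([0.00431551, 0.        , 0.        , 0.        , 0.        ]), 'eye': array([885.11477633, 544.08129805, 905.07108914]), 'rotation': array([0.69512222, 0.01567315, 2.46131406])}
top {'fx': 536.4177113088939, 'fy': 536.4177113088939, 'cx': 315.3716143697191, 'cy': 245.1246225730443, 'distortion': array([-0.08525293,  0.        ,  0.        ,  0.        ,  0.        ]), 'eye': array([ 372.41033086,   11.88094425, 1258.14986436]), 'rotation': array([ 0.08911865,  0.00197252, -1.59418336])}
0.1 18.700000000000003
```

View pics/scene0.png

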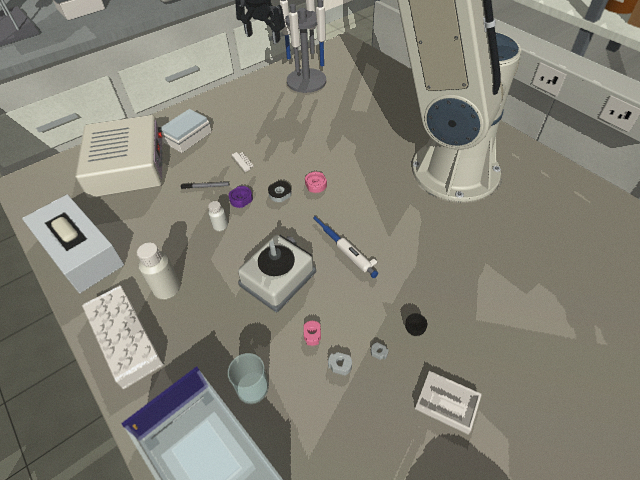

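View pics/top0.png

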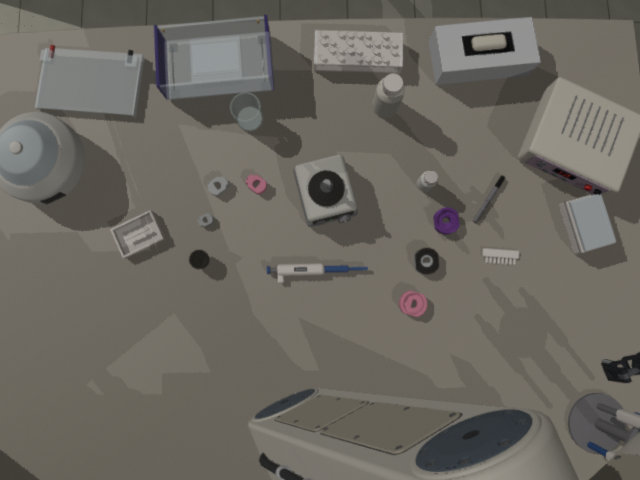

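Candidates in the top picture:
- **Weight:** grey at (217,186), smaller grey at (205,220), pink at (257,184).
- **Dish:** grey with black rim at (427,261), purple at (447,221), pink at (413,304).
- **Bottle:** small white at (429,181), large white at (389,92).

By the description I choose (217,186), (427,261) and (429,181). I'll check them in crops.

```bash
cat > h.py <<'E'
import numpy as np, cv2
from scipy.spatial.transform import Rotation as R
from rig import r, optics
F=np.diag([1,-1,-1.])
def cam(n):
    c=optics.camera_params(n); K=np.array([[c['fx'],0,c['cx']],[0,c['fy'],c['cy']],[0,0,1]])
    M=R.from_euler('xyz',c['rotation']).as_matrix()@F   # cv cam->world
    return K,np.array(c['distortion']),np.array(c['eye']),M
def proj(n,P):
    K,d,e,M=cam(n); rv,_=cv2.Rodrigues(M.T)
    return cv2.projectPoints(np.atleast_2d(np.array(P,float)),rv,-M.T@e,K,d)[0][:,0]
def unproj(n,uv,z):
    K,d,e,M=cam(n)
    q=cv2.undistortPoints(np.array(uv,float).reshape(-1,1,2),K,d)[:,0]
    D=np.c_[q,np.ones(len(q))]@M.T
    return e+D*((z-e[2])/D[:,2])[:,None]
def crop(n,img,u,v,w,h,s,out):
    u,v=int(u),int(v); c=img[max(0,v-h):v+h,max(0,u-w):u+w]
    c=cv2.resize(c,None,fx=s,fy=s,interpolation=cv2.INTER_CUBIC); c=c
    for k in range(0,c.shape[1],10*s): cv2.line(c,(k,0),(k,6 if (k//s)%50 else 12),(0,255,255),1)
    for k in range(0,c.shape[0],10*s): cv2.line(c,(0,k),(6,k),(0,255,255),1)
    cv2.imwrite(out,c); print(out,"origin",max(0,u-w),max(0,v-h),"scale",s)
E
python3 - <<'E'
from h import *
t=cv2.imread('pics/top0.png'); s=cv2.imread('pics/scene0.png')
crop('top',t,225,195,40,35,10,'pics/c_w.png')
crop('top',t,432,270,40,30,10,'pics/c_d.png')
crop('top',t,326,188,40,30,10,'pics/c_m.png')
crop('scene',s,278,262,40,30,10,'pics/c_ms.png')
for n,uv in(('w',(217,186)),('d',(427,261)),('b',(429,181)),('m',(326,186))): print(n,unproj('top',[uv],{'w':10,'d':11,'b':60,'m':105}[n]))
E
```

```text
pics/c_w.png origin 185 160 scale 10
pics/c_d.png origin 392 240 scale 10
pics/c_m.png origin 286 158 scale 10
pics/c_ms.png origin 238 232 scale 10
w [[630.081262   241.48390034  10.        ]]
d [[ 440.51159926 -248.08189793   11.        ]]
b [[ 619.98550838 -250.40542701   60.        ]]
m [[604.4198605  -14.46872532 105.        ]]
```

View pics/c_w.png

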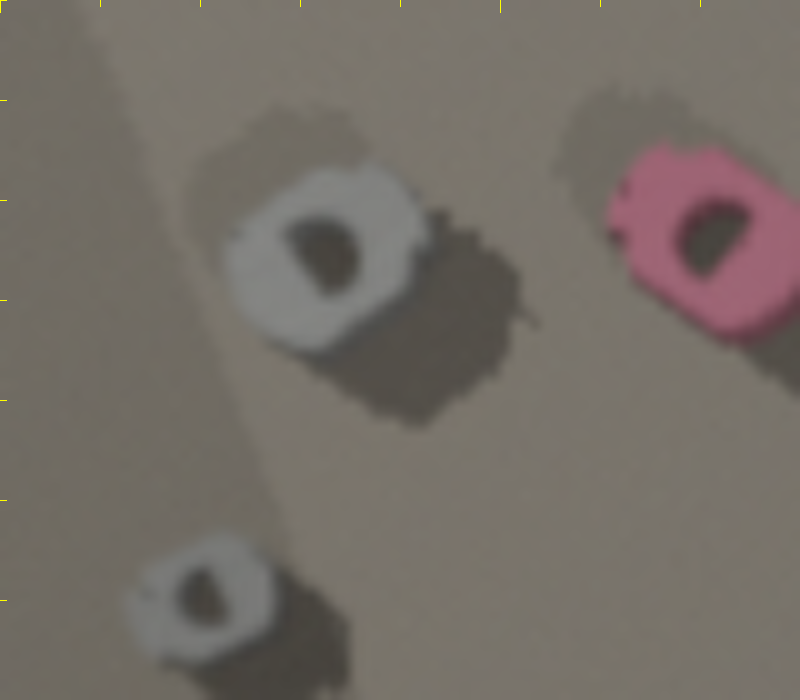

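View pics/c_d.png

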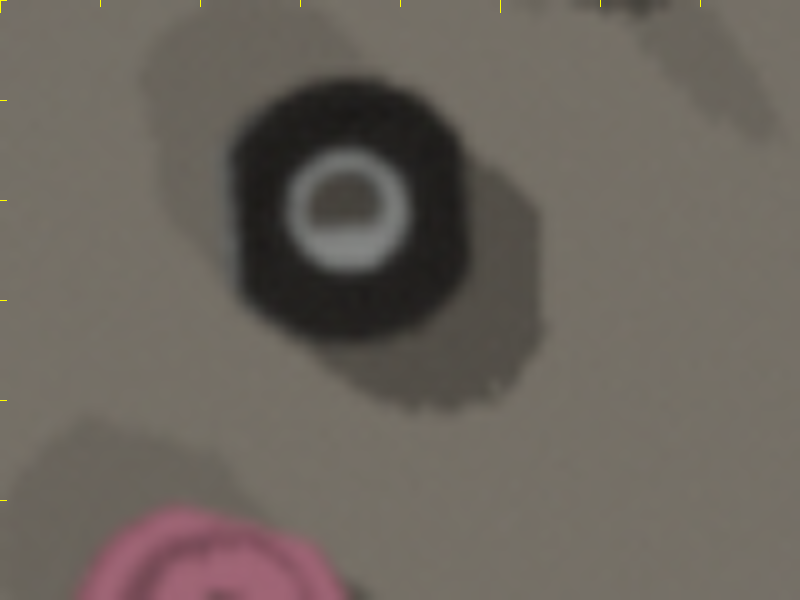

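View pics/c_m.png

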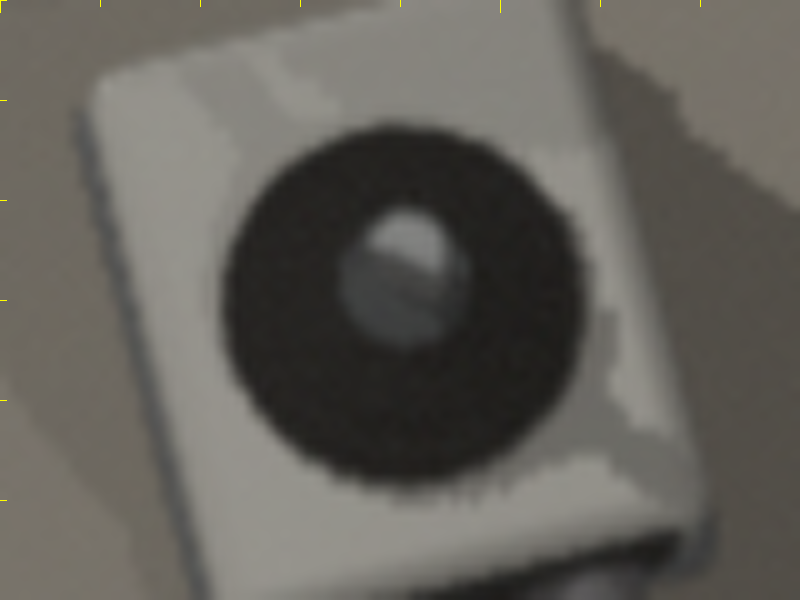

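View pics/c_ms.png

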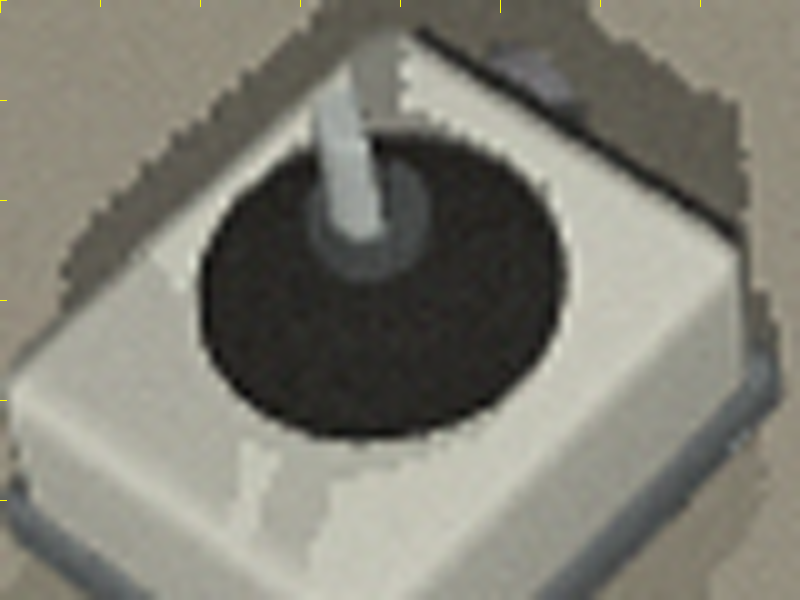

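```bash
cat > ov.py <<'E'
from h import *
def Dpts(rad,flat,n=60):
    a=np.arccos(-flat/rad); t=np.linspace(-a,a,n); return np.c_[rad*np.cos(t),rad*np.sin(t)]
def flats(rad,h,n=200):
    t=np.linspace(0,2*np.pi,n); p=np.c_[rad*np.cos(t),rad*np.sin(t)]; p[:,1]=p[:,1].clip(-h,h); return p
def lug(): 
    p=flats(22,18); return p
def place(p,x,y,yaw,z):
    c,s=np.cos(yaw),np.sin(yaw); q=p@np.array([[c,s],[-s,c]])+[x,y]; return np.c_[q,np.full(len(q),z)]
def overlay(n,img,polys,u,v,w,h,s,out):
    u,v=int(u),int(v); c=cv2.resize(img[v-h:v+h,u-w:u+w],None,fx=s,fy=s,interpolation=cv2.INTER_CUBIC)
    c=cv2.convertScaleAbs(c,alpha=1.4)
    for P,col in polys:
        q=((proj(n,P)-[u-w,v-h]+.5)*s).astype(np.int32); cv2.polylines(c,[q],True,col,1)
    cv2.imwrite(out,c)
E
cat > fit0.py <<'E'
from ov import *
import sys
W=(631,240,-1.0); Dd=(440,-248,.06); M=(602,-15); my=.226; fy=-.437
if len(sys.argv)>1: exec(sys.argv[1])
ims={n:cv2.imread(f'pics/{n}0.png') for n in('top','scene')}
Y=(0,255,255);G=(0,255,0);B=(255,100,0);Rr=(0,0,255)
for n in ims:
    pw=[(place(flats(22,18),*W,20),Y),(place(Dpts(10,4),*W,20),G),(place(Dpts(10,4),*W,0),B)]
    pd=[(place(flats(31,27),*Dd,22),Y),(place(flats(24,24),*Dd,22),Rr),(place(Dpts(10,4),*Dd,16),G)]
    pm=[(place(flats(14.5,14.5),*M,0,105),Y),(place(Dpts(8.5,2.5),*M,fy,105),B),(place(Dpts(7.3,1.3),*M,fy,138),G),(place(np.array([[-71,-61],[71,-61],[71,61],[-71,61]])*1.,*M,my,0),Rr)]
    tiles=[]
    for k,(p,c) in enumerate(((pw,(*W[:2],10)),(pd,(*Dd[:2],11)),(pm,(*M,120)))):
        u,v=proj(n,[c])[0]; overlay(n,ims[n],p,u,v,22,25,12,'/tmp/t.png'); tiles.append(cv2.imread('/tmp/t.png'))
    o=np.hstack(tiles); o=cv2.resize(o,None,fx=.505,fy=.505) if 0 else o
    cv2.imwrite(f'pics/ov_{n}_a.png',o[:,:792]) if 0 else [cv2.imwrite(f'pics/ov_{n}_{k}.png',t) for k,t in enumerate(tiles)]
for k in range(3): cv2.imwrite(f'pics/ovc_{k}.png',cv2.resize(np.hstack([cv2.imread(f'pics/ov_{n}_{k}.png') for n in ims]),(800,455)))
E
python3 fit0.py
```

```text
(no output)
```

View pics/ovc_0.png

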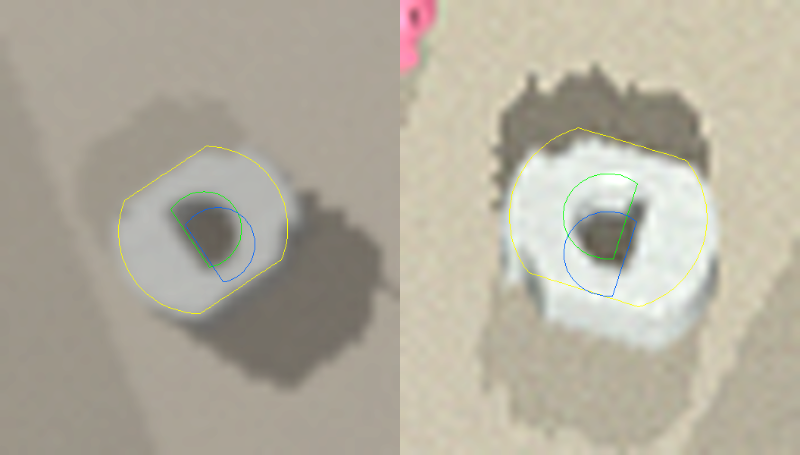

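View pics/ovc_1.png

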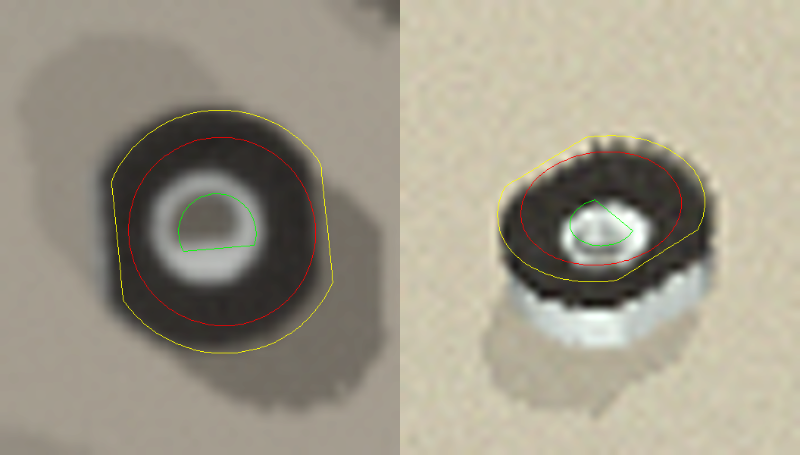

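View pics/ovc_2.png

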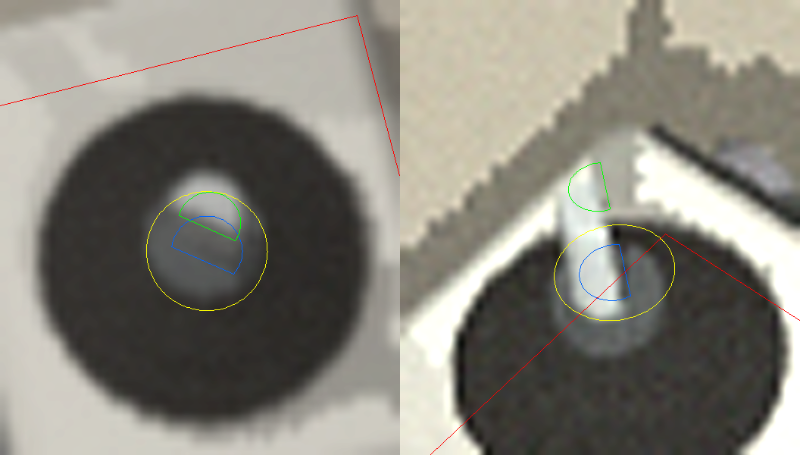

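The crops confirm the choices: the weight has its D-bore at top (217,186), the dish has a black rim and grey centre at (427,261), and the spindle is on the boot at (326,186). The two cameras disagree by about 3 px, so I'll check them against the gripper once it is in view, on the way to the weight.

```bash
cat > d.py <<'E'
import sys
from h import *
s=r.sense(); p=np.array(s['eef_pos']); Rm=R.from_euler('xyz',s['tcp_rot'])
print('clk %.2f'%s['clock'],'pos',p.round(1),'rot',np.round(s['tcp_rot'],3),'F',np.round(s['contact_force'],1),'M',np.round(s['wrist_torque'],2),'open %.1f'%(s['opening']*85.4))
if len(sys.argv)>4:
    t=np.array([float(v) for v in sys.argv[1:4]]); T=R.from_euler('xyz',[np.pi,0,float(sys.argv[4])])
    print('dp',Rm.inv().apply(t-p).round(1),'ang',(Rm.inv()*T).as_rotvec().round(3))
E
python3 d.py 631 240 150 2.14
```

```text
clk 0.10 pos [ 239.1 -577.   230.6] rot [-3.14  -0.     0.393] F [-0.4 -0.5  0.3] M [-0.02  0.    0.02] open 85.4
dp [ 674.8 -604.6   81.4] ang [-1.000e-03 -1.000e-03 -1.747e+00]
```

```bash
python3 -m creep '[{"dp":[675,-605,20],"angular":[0,0,-1.747],"fingers":85},{"dp":[675,-605,20],"angular":[0,0,-1.747],"fingers":85},{"dp":[675,-605,20],"angular":[0,0,-1.747],"fingers":85},{"dp":[675,-605,20],"angular":[0,0,-1.747],"fingers":85},{"dp":[675,-605,20],"angular":[0,0,-1.747],"fingers":85}]' 40; python3 d.py 631 240 150 2.14
```

```text
clock: 0.52
eef_pos: [329.5, -387.7, 226.3]
tcp_rot: [-3.141, -0.0, 1.023]
contact_force: [1.8, -1.1, 0.0]
opening: 0.992
clk 0.52 pos [ 329.5 -387.7  226.3] rot [-3.141 -0.     1.023] F [ 1.8 -1.1  0. ] M [ 0.01 -0.03 -0.02] open 84.7
dp [692.9 -69.2  76.5] ang [-0.000e+00 -1.000e-03 -1.117e+00]
```

```bash
python3 -m creep '[{"dp":[693,-69,30],"angular":[0,0,-1.117],"fingers":85},{"dp":[693,-69,30],"angular":[0,0,-1.117],"fingers":85},{"dp":[693,-69,30],"angular":[0,0,-1.117],"fingers":85},{"dp":[693,-69,30],"angular":[0,0,-1.117],"fingers":85},{"dp":[693,-69,30],"angular":[0,0,-1.117],"fingers":85}]'; python3 d.py 631 240 150 2.14
```

```text
clock: 0.93
eef_pos: [420.8, -200.6, 217.6]
tcp_rot: [3.142, -0.0, 1.649]
contact_force: [1.6, -0.6, 0.4]
opening: 0.997
clk 0.93 pos [ 420.8 -200.6  217.6] rot [ 3.142 -0.     1.649] F [ 1.6 -0.6  0.4] M [-0.02  0.    0.01] open 85.2
dp [422.9 243.9  67.6] ang [ 0.     0.    -0.491]
```

```bash
python3 d.py 631 240 150 2.14
```

```text
clk 0.93 pos [ 420.8 -200.6  217.6] rot [ 3.142 -0.     1.649] F [ 1.6 -0.6  0.4] M [-0.02  0.    0.01] open 85.2
dp [422.9 243.9  67.6] ang [ 0.     0.    -0.491]
```

```bash
python3 -m creep '[{"dp":[423,244,40],"angular":[0,0,-0.491],"fingers":85},{"dp":[423,244,40],"angular":[0,0,-0.491],"fingers":85},{"dp":[423,244,40],"angular":[0,0,-0.491],"fingers":85},{"dp":[423,244,40],"angular":[0,0,-0.491],"fingers":85},{"dp":[423,244,40],"angular":[0,0,-0.491],"fingers":85}]'; python3 d.py 631 240 150 2.14
```

```text
clock: 1.35
eef_pos: [511.4, -13.5, 200.5]
tcp_rot: [-3.142, 0.0, 2.141]
contact_force: [0.6, -0.2, 0.7]
opening: 0.995
clk 1.35 pos [511.4 -13.5 200.5] rot [-3.142  0.     2.141] F [ 0.6 -0.2  0.7] M [-0.02 -0.05 -0.01] open 84.9
dp [148.8 237.6  50.5] ang [-0.     0.     0.001]
```

```bash
python3 -m creep '[{"dp":[149,238,50],"angular":[0,0,0],"fingers":85},{"dp":[149,238,50],"angular":[0,0,0],"fingers":85},{"dp":[149,238,50],"angular":[0,0,0],"fingers":85},{"dp":[149,238,50],"angular":[0,0,0],"fingers":85},{"dp":[149,238,50],"angular":[0,0,0],"fingers":85}]'; python3 -m creep '[{"dp":[27,44,10],"angular":[0,0,0],"fingers":65},{"dp":[27,44,10],"angular":[0,0,0],"fingers":65},{"dp":[27,44,10],"angular":[0,0,0],"fingers":65},{"dp":[27,44,10],"angular":[0,0,0],"fingers":65}]';python3 d.py 631 240 150 2.14
cat > g.py <<'E'
import sys
from ov import *
# g.py tag : pics of both cams around TCP with tcp point overlay
tag=sys.argv[1]; extra=eval(sys.argv[2]) if len(sys.argv)>2 else []
s=r.sense(); p=np.array(s['eef_pos']); a=s['tcp_rot'][2]
tiles=[]
ctr=extra[0] if len(extra) else p
for n in('top','scene'):
    im=optics.grab_frame(n); cv2.imwrite(f'pics/{n}_{tag}.png',im)
    u,v=proj(n,[ctr])[0].astype(int); w,h=40,45
    c=cv2.resize(im[max(0,v-h):v+h,max(0,u-w):u+w],None,fx=5,fy=5,interpolation=cv2.INTER_CUBIC)
    for P,col in [(p,(0,0,255))]+[(e,(0,255,0)) for e in extra]:
        q=((proj(n,[P])[0]-[max(0,u-w),max(0,v-h)]+.5)*5).astype(int); cv2.drawMarker(c,tuple(int(k) for k in q),col,cv2.MARKER_CROSS,14,1)
    tiles.append(cv2.copyMakeBorder(c,0,max(0,450-c.shape[0]),0,max(0,400-c.shape[1]),cv2.BORDER_CONSTANT))
    print(n,'origin',u-w,v-h,'scale 5')
cv2.imwrite(f'pics/g_{tag}.png',np.hstack(tiles))
E
python3 g.py a
```

```text
clock: 1.77
eef_pos: [600.3, 171.2, 163.5]
tcp_rot: [-3.141, -0.0, 2.134]
contact_force: [0.7, 0.7, -0.5]
opening: 0.999
clock: 2.1
eef_pos: [622.1, 215.4, 153.4]
tcp_rot: [-3.14, -0.0, 2.135]
contact_force: [-0.2, -0.0, -0.4]
opening: 0.763
clk 2.10 pos [622.1 215.4 153.4] rot [-3.14  -0.     2.135] F [-0.2 -0.  -0.4] M [-0.03  0.02  0.04] open 65.2
dp [16.  20.7  3.3] ang [-0.002 -0.    -0.005]
top origin 176 130 scale 5
scene origin 294 271 scale 5
```

View pics/g_a.png

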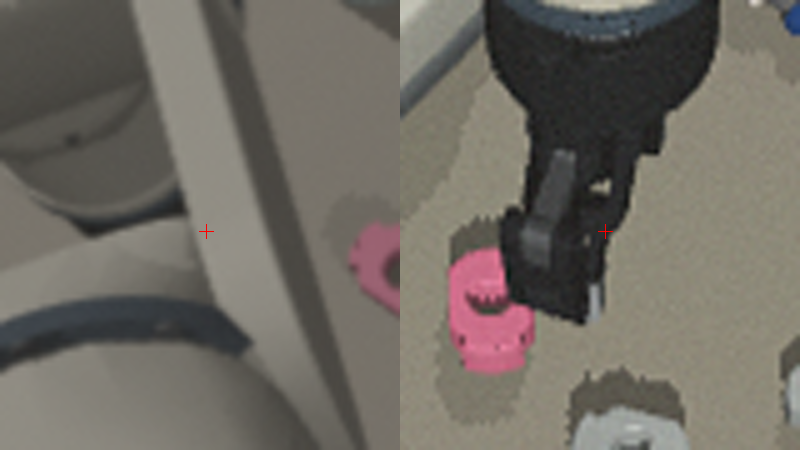

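```bash
python3 -m creep '[{"dp":[0,0,0],"angular":[0,0,0],"fingers":0},{"dp":[0,0,0],"angular":[0,0,0],"fingers":0},{"dp":[0,0,0],"angular":[0,0,0],"fingers":0},{"dp":[0,0,0],"angular":[0,0,0],"fingers":0},{"dp":[0,0,0],"angular":[0,0,0],"fingers":0}]'; python3 d.py; python3 g.py b
```

```text
clock: 2.62
eef_pos: [622.9, 215.1, 154.5]
tcp_rot: [3.141, 0.0, 2.133]
contact_force: [-0.2, -0.9, 0.1]
opening: 0.048
clk 2.62 pos [622.9 215.1 154.5] rot [3.141 0.    2.133] F [-0.2 -0.9  0.1] M [-0.   -0.05  0.  ] open 4.1
top origin 176 130 scale 5
scene origin 294 271 scale 5
```

View pics/g_b.png

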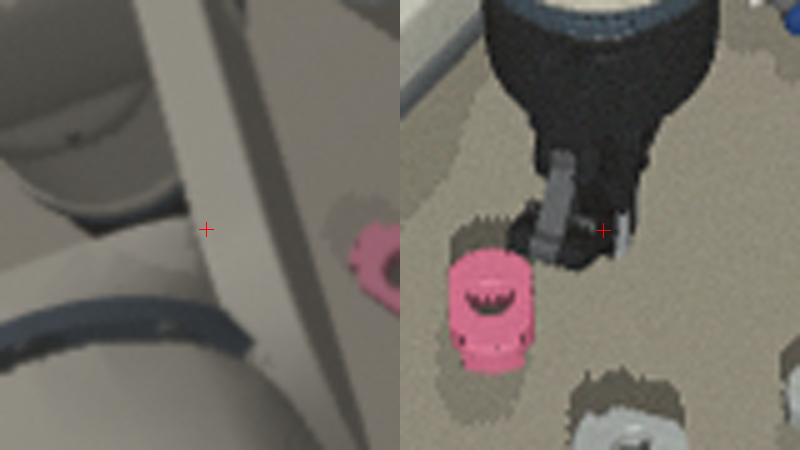

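```bash
python3 - <<'E'
from h import *
s=r.sense();p=np.array(s['eef_pos']);Rm=R.from_euler('xyz',s['tcp_rot'])
o=np.array([294,271])
for y in(-14.5,14.5):
  for x in(-11,11):
    for z in (0,-40):
      print(x,y,z,((proj('scene',[p+Rm.apply([x,y,z])])[0]-o+.5)*5+[400,0]).round())
E
```

```text
-11 -14.5 0 [588. 190.]
-11 -14.5 -40 [587. 133.]
11 -14.5 0 [644. 206.]
11 -14.5 -40 [645. 149.]
-11 14.5 0 [563. 256.]
-11 14.5 -40 [560. 200.]
11 14.5 0 [620. 273.]
11 14.5 -40 [620. 218.]
```

```bash
python3 - <<'E'
from h import *
for nm,P in(('w',(631,240,20)),('d',(441,-246,22)),('m',(602,-15,105))):
    u=proj('scene',[P])[0]+[0.6,2.8]; print(nm,unproj('scene',[u],P[2]).round(1))
print(proj('scene',[[0,0,0],[0,0,100],[135,0,0],[0,-135,0],[0,135,0]]).round(1))
E
python3 - <<'E'
import cv2
a=cv2.imread('pics/scene0.png')[60:230,370:540]; cv2.imwrite('pics/base.png',cv2.resize(a,None,fx=3.5,fy=3.5,interpolation=cv2.INTER_CUBIC))
E
```

```text
w [[633.9 245.3  20. ]]
d [[ 445.9 -236.1   22. ]]
m [[605.4  -7.8 105. ]]
[[455.2 169.1]
 [462.5 141.6]
 [422.3 190.7]
 [420.8 145.7]
 [493.4 195.2]]
```

View pics/base.png

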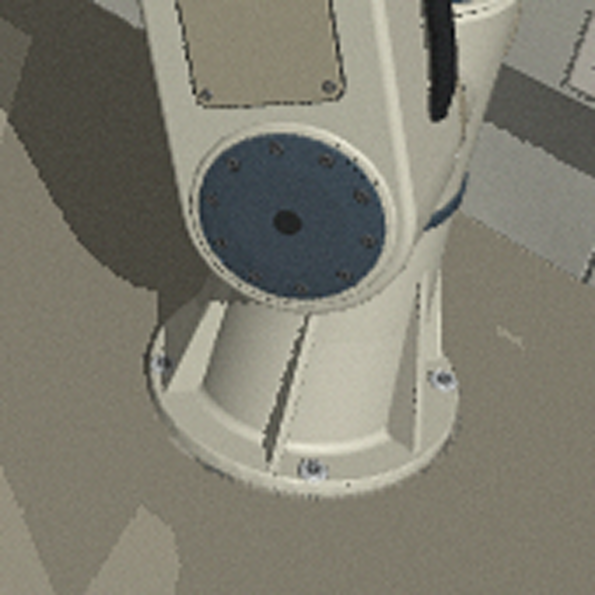

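```bash
python3 - <<'E'
from h import *
t=np.linspace(0,6.283,400)
for rad in (130,135,140):
    P=proj('scene',np.c_[rad*np.cos(t),rad*np.sin(t),0*t]); print(rad,'L',P[:,0].min().round(1),'R',P[:,0].max().round(1),'bot',P[:,1].max().round(1))
E
```

```text
130 L 409.4 R 502.2 bot 202.2
135 L 407.7 R 504.0 bot 203.6
140 L 405.9 R 505.9 bot 205.0
```

```bash
python3 d.py 632.5 243 50 2.14
```

```text
clk 2.72 pos [622.8 215.3 154.3] rot [3.141 0.    2.134] F [ 0.8  0.6 -0.3] M [ 0.04 -0.    0.01] open -0.4
dp [ 18.3  22.9 104.3] ang [ 0.     0.    -0.006]
```

```bash
python3 -m creep '[{"dp":[18,23,0],"angular":[0,0,-0.006],"fingers":70},{"dp":[18,23,35],"angular":[0,0,-0.006],"fingers":70},{"dp":[18,23,70],"angular":[0,0,-0.006],"fingers":70},{"dp":[18,23,104],"angular":[0,0,-0.006],"fingers":70},{"dp":[18,23,104],"angular":[0,0,-0.006],"fingers":70}]'; python3 g.py c "[np.array([632.5,243,20])]"; python3 d.py 632.5 243 50 2.14
```

```text
clock: 3.13
eef_pos: [628.2, 241.4, 43.5]
tcp_rot: [-3.131, -0.002, 2.14]
contact_force: [-2.1, -0.7, 0.2]
opening: 0.708
top origin 175 139 scale 5
scene origin 299 316 scale 5
clk 3.23 pos [631.9 242.7  49.5] rot [-3.139e+00 -1.000e-03  2.140e+00] F [0.6 0.2 0.9] M [-0.02 -0.02  0.01] open 69.8
dp [-0.1  0.7 -0.5] ang [-0.003 -0.001 -0.   ]
```

View pics/g_c.png

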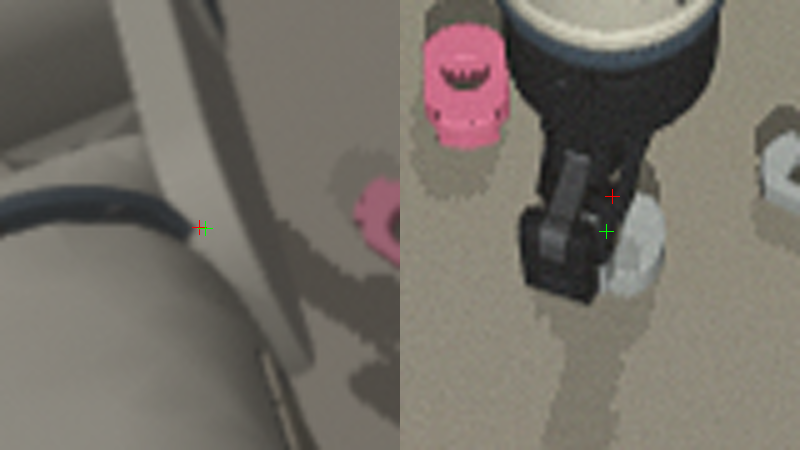

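```bash
python3 - <<'E'
from h import *
s=r.sense();p=np.array(s['eef_pos']);Rm=R.from_euler('xyz',s['tcp_rot'])
o=np.array([299,316])
for y in(35,49.5):
  for x in(-11,11):
    for z in (0,-9):
      print(x,y,z,((proj('scene',[p+Rm.apply([x,y,z])])[0]-o+.5)*5+[400,0]).round())
for w in((631,240),(634,245)):
  t=np.linspace(0,6.28,100);P=(proj('scene',np.c_[w[0]+22*np.cos(t),w[1]+22*np.sin(t),0*t+20])[:]-o+.5)*5+[400,0]; print(w,P.min(0).round(),P.max(0).round())
E
```

```text
-11 35 0 [553. 271.]
-11 35 -9 [552. 262.]
11 35 0 [607. 288.]
11 35 -9 [607. 279.]
-11 49.5 0 [541. 306.]
-11 49.5 -9 [540. 296.]
11 49.5 0 [596. 323.]
11 49.5 -9 [595. 314.]
(631, 240) [550. 173.] [659. 276.]
(634, 245) [552. 186.] [661. 290.]
```

```bash
python3 -m creep '[{"dp":[1,1.5,20],"angular":[0,0,0],"fingers":65},{"dp":[1,1.5,40],"angular":[0,0,0],"fingers":60},{"dp":[1,1.5,47.5],"angular":[0,0,0],"fingers":56},{"dp":[1,1.5,47.5],"angular":[0,0,0],"fingers":56}]'; python3 g.py d "[np.array([633,244,20])]"; python3 d.py 632.5 243 2 2.14
```

```text
clock: 3.57
eef_pos: [633.5, 244.6, 3.2]
tcp_rot: [-3.141, -0.0, 2.14]
contact_force: [0.5, -0.3, 0.1]
opening: 0.654
top origin 175 138 scale 5
scene origin 299 317 scale 5
clk 3.67 pos [634.5 244.9   4.6] rot [3.14 0.   2.14] F [ 0.4  0.1 -0.7] M [-0.04  0.01 -0.01] open 55.9
dp [-0.6 -2.7  2.6] ang [ 0.002  0.    -0.   ]
```

View pics/g_d.png

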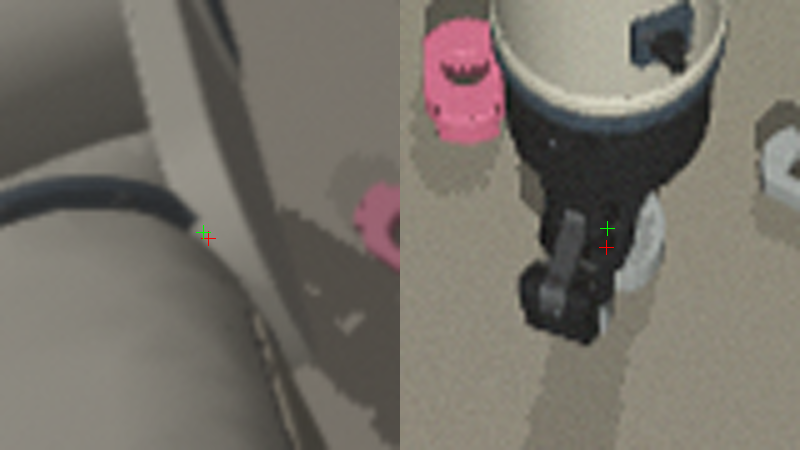

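```bash
python3 -m creep '[{"dp":[0,0,2],"angular":[0,0,0],"fingers":46},{"dp":[0,0,2],"angular":[0,0,0],"fingers":40},{"dp":[0,0,2],"angular":[0,0,0],"fingers":30},{"dp":[0,0,2],"angular":[0,0,0],"fingers":30},{"dp":[0,0,2],"angular":[0,0,0],"fingers":30}]' 30;  python3 d.py
```

```text
clock: 4.08
eef_pos: [633.7, 244.6, 1.9]
tcp_rot: [3.141, 0.0, 2.14]
contact_force: [-3.0, -1.2, 5.8]
opening: 0.414
clk 4.08 pos [633.7 244.6   1.9] rot [3.141 0.    2.14 ] F [-3.  -1.2  5.8] M [-0.27  0.5   0.01] open 35.4
```

```bash
python3 -m creep '[{"dp":[0,0,-40],"angular":[0,0,0],"fingers":30},{"dp":[0,0,-80],"angular":[0,0,0],"fingers":30},{"dp":[0,0,-120],"angular":[0,0,0],"fingers":30},{"dp":[0,0,-160],"angular":[0,0,0],"fingers":30},{"dp":[0,0,-168],"angular":[0,0,0],"fingers":30}]' 60;  python3 d.py 605.4 -7.8 170 2.705
```

```text
clock: 4.5
eef_pos: [636.9, 246.0, 176.9]
tcp_rot: [3.131, 0.002, 2.14]
contact_force: [0.9, -0.0, -1.1]
opening: 0.407
clk 4.50 pos [636.9 246.  176.9] rot [3.131e+00 2.000e-03 2.140e+00] F [ 0.9 -0.  -1.1] M [ 0.03 -0.1   0.01] open 34.7
dp [-196.8 -163.4    5.6] ang [ 0.01   0.005 -0.565]
```

```bash
python3 -m creep '[{"dp":[-197,-160,0],"angular":[0,0,-0.565],"fingers":30},{"dp":[-197,-160,0],"angular":[0,0,-0.565],"fingers":30},{"dp":[-197,-160,0],"angular":[0,0,-0.565],"fingers":30},{"dp":[-197,-160,0],"angular":[0,0,-0.565],"fingers":30},{"dp":[-197,-160,0],"angular":[0,0,-0.565],"fingers":30}]';  python3 d.py 605.4 -7.8 170 2.705
```

```text
clock: 4.92
eef_pos: [609.7, 38.3, 168.9]
tcp_rot: [3.141, 0.001, 2.712]
contact_force: [1.0, -0.2, -1.6]
opening: 0.406
clk 4.92 pos [609.7  38.3 168.9] rot [3.141e+00 1.000e-03 2.712e+00] F [ 1.  -0.2 -1.6] M [-0.   -0.02 -0.02] open 34.7
dp [-15.3 -43.7  -1.1] ang [0.    0.001 0.007]
```

```bash
python3 -m creep '[{"dp":[-15,-44,0],"angular":[0,0,0],"fingers":30},{"dp":[-15,-44,0],"angular":[0,0,0],"fingers":30},{"dp":[-15,-44,0],"angular":[0,0,0],"fingers":30}]'; python3 g.py e "[np.array([605.4,-7.8,138])]";  python3 d.py 605.4 -7.8 170 2.705
```

```text
clock: 5.17
eef_pos: [604.7, -9.0, 168.8]
tcp_rot: [-3.141, 0.0, 2.701]
contact_force: [0.3, 0.0, -2.4]
opening: 0.403
top origin 283 137 scale 5
scene origin 234 198 scale 5
clk 5.27 pos [605.3  -6.3 168.8] rot [3.141 0.    2.704] F [ 0.5  0.6 -0.6] M [0.02 0.02 0.03] open 34.8
dp [-0.8 -1.3 -1.2] ang [ 0.001  0.    -0.001]
```

View pics/g_e.png

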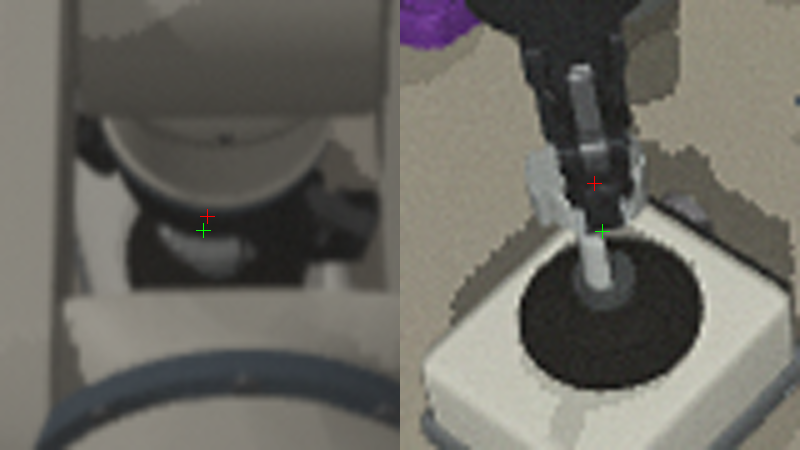

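```bash
cat > o2.py <<'E'
import sys
from ov import *
# o2.py tag n dx S(x,y) fy : overlay held weight (offset dx along tool x) & spindle
def run(tag,n,dx,S,fy,held='w',grab=True,sh=(0,0),under=1.9,ctr=None):
    s=r.sense();p=np.array(s['eef_pos']);a=s['tcp_rot'][2]
    if grab: cv2.imwrite(f'pics/{n}_{tag}.png',optics.grab_frame(n))
    im=cv2.imread(f'pics/{n}_{tag}.png')
    c=p[:2]+dx*np.array([np.cos(a),np.sin(a)]); W=(c[0],c[1],a-np.pi); z0=p[2]-under
    Y=(0,255,255);G=(0,255,0);B=(255,100,0);Rr=(0,0,255)
    polys=[(place(flats(14.5,14.5),*S,0,105),Y),(place(Dpts(8.5,2.5),*S,fy,105),B),(place(Dpts(7.3,1.3),*S,fy,138),G)]
    if held=='w':
        o=flats(22,18); polys+=[(place(o,*W,z0),Rr),(place(o,*W,z0+20),Rr),(place(np.array([[20,-4.],[27,-4],[27,4],[20,4]]),*W,z0+20),Rr)]
    if held=='d':
        o=flats(31,27); polys+=[(place(o,*W,z0),Rr),(place(o,*W,z0+22),Rr),(place(Dpts(10,4),*W,z0),Rr),(place(flats(22,18),*S,fy,125),B)]
    K=[(P+0,c) for P,c in polys]
    u,v=proj(n,[[*S,145]])[0] if ctr is None else ctr
    u,v=int(u),int(v);w,h,sc=38,32,10
    c=cv2.resize(im[v-h:v+h,u-w:u+w],None,fx=sc,fy=sc,interpolation=cv2.INTER_CUBIC); c=cv2.convertScaleAbs(c,alpha=1.3)
    for P,col in polys:
        q=((proj(n,P)+sh-[u-w,v-h]+.5)*sc).astype(np.int32); cv2.polylines(c,[q],True,col,1)
    cv2.imwrite(f'pics/o2_{n}_{tag}.png',c); print(p.round(1),'origin',u-w,v-h)
E
python3 - <<'E'
from o2 import run
run('f','scene',0,(605.4,-7.8),-.437); run('f','top',0,(605.4,-7.8),-.437)
E
```

```text
[605.3  -6.3 168.8] origin 235 209
[605.3  -5.5 168.8] origin 285 149
```

View pics/o2_scene_f.png

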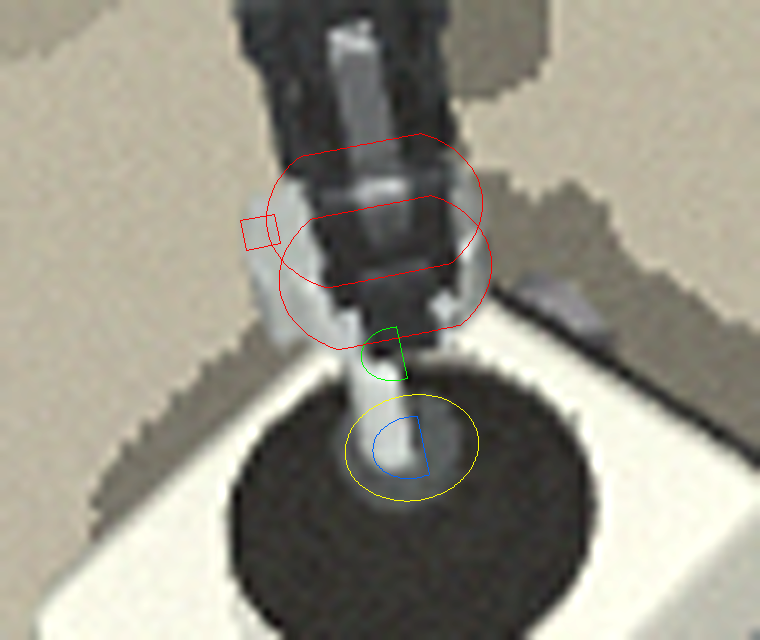

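View pics/o2_top_f.png

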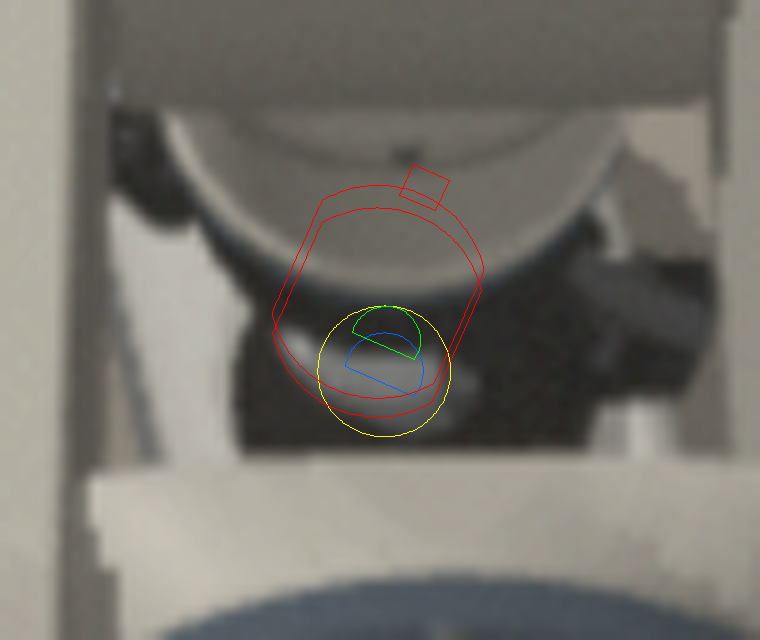

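```bash
python3 d.py 603.5 -13 145 2.705
```

```text
clk 5.37 pos [605.3  -5.2 168.7] rot [3.141 0.    2.706] F [-0.3 -0.5 -1.2] M [ 0.01  0.05 -0.03] open 34.6
dp [-1.6 -7.9 23.7] ang [0.    0.    0.001]
```

```bash
python3 -m creep '[{"dp":[-1.6,-7.9,0],"angular":[0,0,0],"fingers":30},{"dp":[-1.6,-7.9,12],"angular":[0,0,0],"fingers":30},{"dp":[-1.6,-7.9,23],"angular":[0,0,0],"fingers":30},{"dp":[-1.6,-7.9,23],"angular":[0,0,0],"fingers":30}]'; python3 - <<'E'
from o2 import run
run('g','scene',0,(602.5,-14),-.437); 
E
python3 d.py 603.5 -13 145 2.705
```

```text
clock: 5.7
eef_pos: [601.4, -13.8, 142.6]
tcp_rot: [-3.14, -0.004, 2.705]
contact_force: [-1.4, 0.6, -2.2]
opening: 0.404
[601.4 -13.8 142.6] origin 235 207
clk 5.75 pos [601.8 -13.9 143.6] rot [-3.140e+00 -3.000e-03  2.705e+00] F [ 0.3  0.1 -2.2] M [0.05 0.02 0.03] open 34.4
dp [-1.1  1.5 -1.4] ang [-0.001 -0.003  0.   ]
```

View pics/o2_scene_g.png

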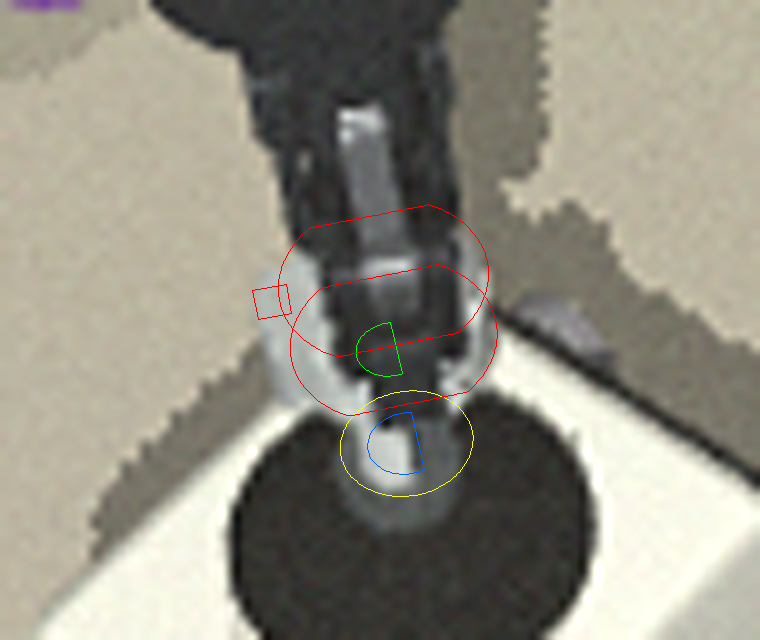

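```bash
python3 d.py 604 -11 140.5 2.705
```

```text
clk 5.75 pos [601.8 -13.9 143.6] rot [-3.140e+00 -3.000e-03  2.705e+00] F [ 0.3  0.1 -2.2] M [0.05 0.02 0.03] open 34.4
dp [-0.8  3.5  3.1] ang [-0.001 -0.003  0.   ]
```

```bash
python3 -m creep '[{"dp":[-0.8,2.5,0],"angular":[0,0,0],"fingers":30},{"dp":[-0.8,2.5,3],"angular":[0,0,0],"fingers":30},{"dp":[-0.8,2.5,6],"angular":[0,0,0],"fingers":30},{"dp":[-0.8,2.5,6],"angular":[0,0,0],"fingers":30}]'; python3 d.py 604 -11 138 2.705
```

```text
clock: 6.08
eef_pos: [604.9, -12.2, 139.2]
tcp_rot: [-3.141, -0.0, 2.705]
contact_force: [-0.3, 1.1, -3.4]
opening: 0.403
clk 6.08 pos [604.9 -12.2 139.2] rot [-3.141 -0.     2.705] F [-0.3  1.1 -3.4] M [0.02 0.01 0.02] open 34.4
dp [1.3 0.7 1.2] ang [-0. -0. -0.]
```

```bash
python3 -m creep '[{"dp":[0,0,2],"angular":[0,0,0],"fingers":30},{"dp":[0,0,4],"angular":[0,0,0],"fingers":30},{"dp":[0,0,4],"angular":[0,0,0],"fingers":30}]'; python3 d.py 604 -11 138 2.705
```

```text
clock: 6.33
eef_pos: [604.8, -12.3, 135.4]
tcp_rot: [-3.141, -0.0, 2.705]
contact_force: [0.6, 0.6, -2.4]
opening: 0.402
clk 6.33 pos [604.8 -12.3 135.4] rot [-3.141 -0.     2.705] F [ 0.6  0.6 -2.4] M [0.01 0.04 0.02] open 34.4
dp [ 1.3  0.9 -2.6] ang [-0. -0. -0.]
```

```bash
python3 -m creep '[{"dp":[0,0,3],"angular":[0,0,0],"fingers":30},{"dp":[0,0,6],"angular":[0,0,0],"fingers":30},{"dp":[0,0,6],"angular":[0,0,0],"fingers":30}]'; python3 d.py 604 -11 107 2.705
```

```text
clock: 6.58
eef_pos: [604.6, -12.3, 129.0]
tcp_rot: [-3.141, -0.001, 2.705]
contact_force: [0.2, -0.1, -1.7]
opening: 0.406
clk 6.58 pos [604.6 -12.3 129. ] rot [-3.141e+00 -1.000e-03  2.705e+00] F [ 0.2 -0.1 -1.7] M [-0.02  0.07 -0.01] open 34.7
dp [ 1.1  1.  22. ] ang [-0.    -0.001 -0.   ]
```

```bash
python3 -m creep '[{"dp":[0,0,4],"angular":[0,0,0],"fingers":30},{"dp":[0,0,8],"angular":[0,0,0],"fingers":30},{"dp":[0,0,12],"angular":[0,0,0],"fingers":30},{"dp":[0,0,12],"angular":[0,0,0],"fingers":30}]'; python3 d.py 604 -11 107 2.705;  python3 - <<'E'
from o2 import run
run('h','scene',0,(604.6,-12.3),-.437); 
E
```

```text
clock: 6.92
eef_pos: [604.4, -12.3, 116.6]
tcp_rot: [-3.141, -0.001, 2.705]
contact_force: [0.0, 0.4, -0.7]
opening: 0.404
clk 6.92 pos [604.4 -12.3 116.6] rot [-3.141e+00 -1.000e-03  2.705e+00] F [ 0.   0.4 -0.7] M [-0.   -0.02 -0.  ] open 34.5
dp [0.9 1.  9.6] ang [-0.001 -0.001 -0.   ]
[604.4 -12.3 116.6] origin 234 208
```

View pics/o2_scene_h.png

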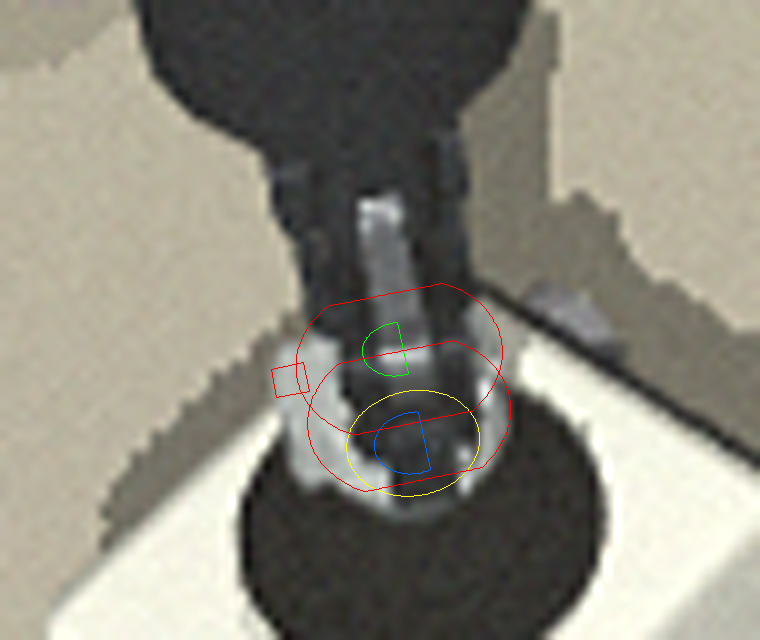

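The weight has gone over the spindle on the first try with no resistance. In the crop its grey disc surrounds the spindle, just above the shoulder. I'll lower it home.

```bash
python3 -m creep '[{"dp":[0,0,4],"angular":[0,0,0],"fingers":30},{"dp":[0,0,8],"angular":[0,0,0],"fingers":30},{"dp":[0,0,10],"angular":[0,0,0],"fingers":30},{"dp":[0,0,10],"angular":[0,0,0],"fingers":30}]'; python3 d.py 604 -11 107 2.705
```

```text
clock: 7.3
eef_pos: [604.9, -12.3, 107.3]
tcp_rot: [-3.141, -0.0, 2.705]
contact_force: [-0.6, -0.5, -2.1]
opening: 0.406
clk 7.30 pos [604.9 -12.3 107.3] rot [-3.141 -0.     2.705] F [-0.6 -0.5 -2.1] M [ 0.02  0.01 -0.01] open 34.7
dp [1.3 0.8 0.3] ang [-0. -0. -0.]
```

```bash
python3 -m creep '[{"dp":[0,0,1.5],"angular":[0,0,0],"fingers":30},{"dp":[0,0,2.5],"angular":[0,0,0],"fingers":30},{"dp":[0,0,2.5],"angular":[0,0,0],"fingers":30}]'; python3 d.py 604 -11 107 2.705
```

```text
clock: 7.55
eef_pos: [605.1, -12.3, 105.7]
tcp_rot: [3.141, 0.0, 2.705]
contact_force: [-3.5, -0.5, 5.9]
opening: 0.403
clk 7.55 pos [605.1 -12.3 105.7] rot [3.141 0.    2.705] F [-3.5 -0.5  5.9] M [-0.02  0.51 -0.03] open 34.4
dp [ 1.6  0.7 -1.3] ang [ 0.  0. -0.]
```

```bash
python3 -m creep '[{"dp":[0,0,1],"angular":[0,0,0],"fingers":52},{"dp":[0,0,0],"angular":[0,0,0],"fingers":58},{"dp":[0,0,-30],"angular":[0,0,0],"fingers":58},{"dp":[0,0,-65],"angular":[0,0,0],"fingers":70},{"dp":[0,0,-100],"angular":[0,0,0],"fingers":85}]'; python3 d.py 441 -246 170 3.2
```

```text
clock: 7.97
eef_pos: [604.4, -12.3, 205.7]
tcp_rot: [-3.141, -0.002, 2.705]
contact_force: [1.8, 0.4, 0.1]
opening: 0.934
clk 7.97 pos [604.4 -12.3 205.7] rot [-3.141e+00 -2.000e-03  2.705e+00] F [1.8 0.4 0.1] M [-0.01 -0.04  0.05] open 79.7
dp [  49.1 -280.9   36. ] ang [-0.    -0.002 -0.495]
```

```bash
python3 d.py 443.5 -243.5 150 1.62
```

```text
clk 7.97 pos [604.4 -12.3 205.7] rot [-3.141e+00 -2.000e-03  2.705e+00] F [1.8 0.4 0.1] M [-0.01 -0.04  0.05] open 79.7
dp [  47.9 -277.5   56. ] ang [-2.000e-03 -1.000e-03  1.085e+00]
```

```bash
python3 -m creep '[{"dp":[48,-277,40],"angular":[0,0,1.085],"fingers":85},{"dp":[48,-277,40],"angular":[0,0,1.085],"fingers":85},{"dp":[48,-277,40],"angular":[0,0,1.085],"fingers":85},{"dp":[48,-277,40],"angular":[0,0,1.085],"fingers":85},{"dp":[48,-277,40],"angular":[0,0,1.085],"fingers":85}]';python3 d.py 443.5 -243.5 100 1.62
```

```text
clock: 8.38
eef_pos: [486.0, -182.8, 175.9]
tcp_rot: [3.141, 0.001, 2.074]
contact_force: [1.0, -0.7, -0.4]
opening: 0.996
clk 8.38 pos [ 486.  -182.8  175.9] rot [3.141e+00 1.000e-03 2.074e+00] F [ 1.  -0.7 -0.4] M [-0.01 -0.02  0.03] open 85.0
dp [-32.6 -66.6  75.9] ang [0.001 0.001 0.454]
```

```bash
python3 - <<'E'
from h import *
im=optics.grab_frame('top');cv2.imwrite('pics/top_i.png',im); cv2.imwrite('pics/scene_i.png',optics.grab_frame('scene'))
crop('top',im,326,188,40,30,10,'pics/c_m2.png')
E
```

```text
pics/c_m2.png origin 286 158 scale 10
```

View pics/c_m2.png

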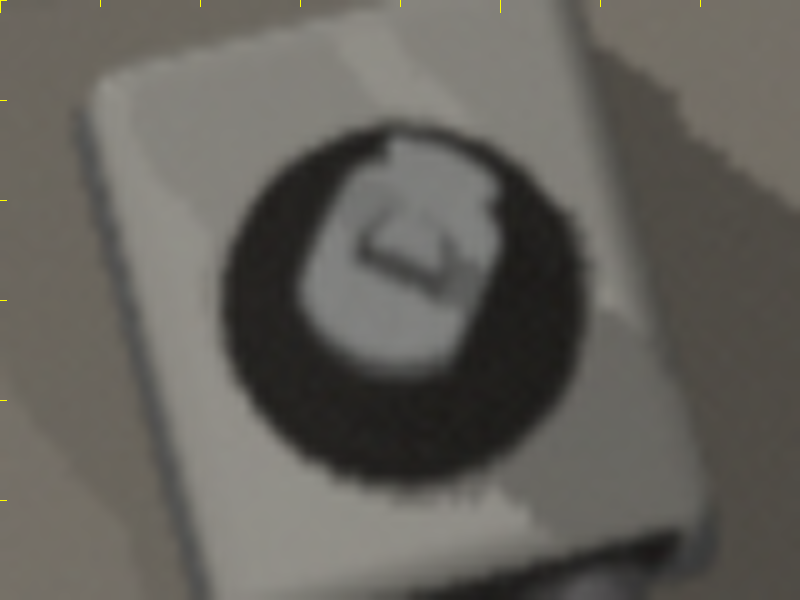

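```bash
python3 d.py 443.5 -243.5 100 1.62
```

```text
clk 8.48 pos [ 483.4 -185.   175. ] rot [-3.139e+00 -1.000e-03  2.071e+00] F [-1.1  1.   0.2] M [-0.01  0.01  0.02] open 85.1
dp [-32.2 -62.9  75.2] ang [-0.003 -0.     0.451]
```

```bash
python3 -m creep '[{"dp":[-32,-63,30],"angular":[0,0,0.451],"fingers":85},{"dp":[-32,-63,60],"angular":[0,0,0.451],"fingers":85},{"dp":[-32,-63,75],"angular":[0,0,0.451],"fingers":85},{"dp":[-32,-63,75],"angular":[0,0,0.451],"fingers":85},{"dp":[-32,-63,75],"angular":[0,0,0.451],"fingers":85}]'; python3 g.py j "[np.array([443.5,-243.5,22])]"; python3 d.py 443.5 -243.5 50 1.62
```

```text
clock: 8.9
eef_pos: [446.9, -240.1, 99.5]
tcp_rot: [-3.139, -0.001, 1.625]
contact_force: [0.8, 0.2, 0.0]
opening: 1.0
top origin 385 214 scale 5
scene origin 238 142 scale 5
clk 9.00 pos [ 448.6 -240.2  101.2] rot [3.141 0.    1.632] F [ 0.3 -0.   0.3] M [ 0.02 -0.02  0.01] open 84.7
dp [-3.  -5.3 51.2] ang [0.001 0.    0.012]
```

View pics/g_j.png

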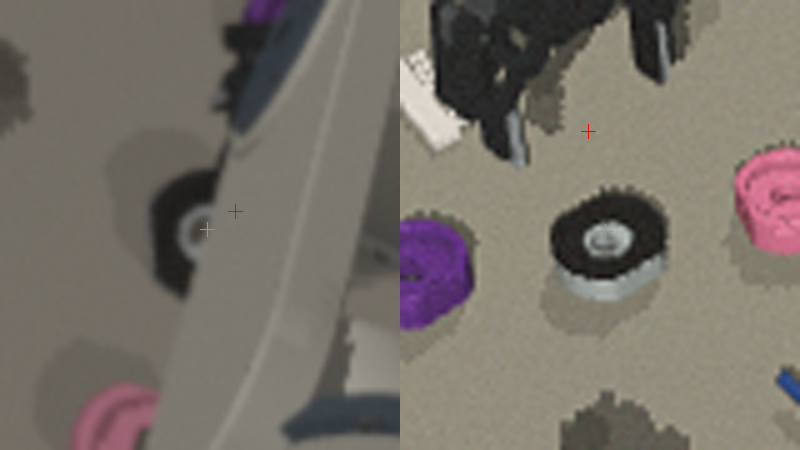

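```bash
python3 d.py 442.5 -243 3 1.62; python3 -m creep '[{"dp":[-3,-6,30],"angular":[0,0,0.012],"fingers":85},{"dp":[-3,-6,60],"angular":[0,0,0.012],"fingers":85},{"dp":[-3,-6,90],"angular":[0,0,0.012],"fingers":85},{"dp":[-3,-6,97],"angular":[0,0,0.012],"fingers":85},{"dp":[-3,-6,97],"angular":[0,0,0.012],"fingers":75}]' 20; python3 d.py
```

```text
clk 9.00 pos [ 448.6 -240.2  101.2] rot [3.141 0.    1.632] F [ 0.3 -0.   0.3] M [ 0.02 -0.02  0.01] open 84.7
dp [-2.4 -6.3 98.2] ang [0.001 0.    0.012]
clock: 9.42
eef_pos: [441.5, -242.7, 2.9]
tcp_rot: [-3.139, -0.001, 1.62]
contact_force: [0.1, 0.4, -0.6]
opening: 0.886
clk 9.42 pos [ 441.5 -242.7    2.9] rot [-3.139e+00 -1.000e-03  1.620e+00] F [ 0.1  0.4 -0.6] M [-0.04  0.08  0.01] open 75.7
```

```bash
python3 -m creep '[{"dp":[0,0,0],"angular":[0,0,0],"fingers":68},{"dp":[0,0,0],"angular":[0,0,0],"fingers":62},{"dp":[0,0,0],"angular":[0,0,0],"fingers":58},{"dp":[0,0,0],"angular":[0,0,0],"fingers":58}]' 20; python3 d.py; python3 g.py k "[np.array([443.5,-243.5,22])]"
```

```text
clock: 9.75
eef_pos: [443.1, -244.0, 5.7]
tcp_rot: [3.139, 0.001, 1.617]
contact_force: [-0.9, 2.0, 8.2]
opening: 0.718
clk 9.75 pos [ 443.1 -244.     5.7] rot [3.139e+00 1.000e-03 1.617e+00] F [-0.9  2.   8.2] M [0.34 0.26 0.01] open 61.3
top origin 385 214 scale 5
scene origin 238 142 scale 5
```

View pics/g_k.png

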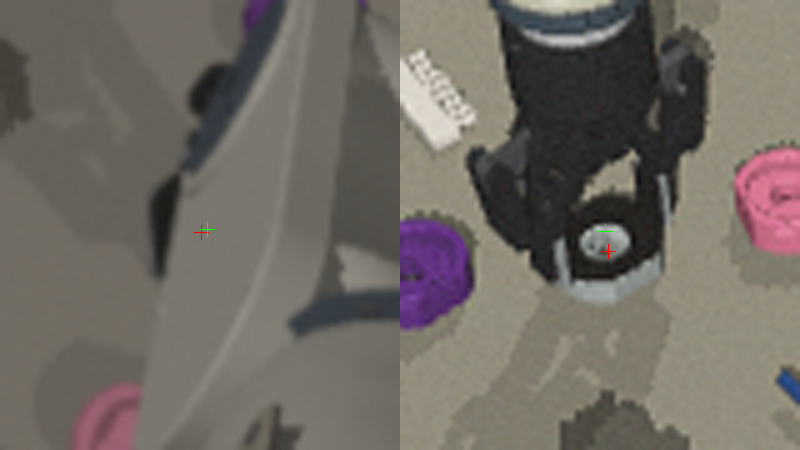

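```bash
python3 -m creep '[{"dp":[0,0,0],"angular":[0,0,0],"fingers":75},{"dp":[0,0,-5],"angular":[0,0,0],"fingers":85},{"dp":[0,0,-30],"angular":[0,0,0],"fingers":85},{"dp":[0,0,-30],"angular":[0,0,-1.563],"fingers":85},{"dp":[0,0,-30],"angular":[0,0,-1.563],"fingers":85}]'; python3 d.py 443.1 -243.7 36 3.18
```

```text
clock: 10.27
eef_pos: [443.2, -244.3, 35.9]
tcp_rot: [3.139, 0.003, 1.872]
contact_force: [0.3, 0.1, -0.3]
opening: 0.993
clk 10.27 pos [ 443.2 -244.3   35.9] rot [3.139e+00 3.000e-03 1.872e+00] F [ 0.3  0.1 -0.3] M [0.02 0.02 0.04] open 84.8
dp [ 0.6  0.  -0.1] ang [ 0.     0.004 -1.308]
```

```bash
python3 -m creep '[{"dp":[0,0,0],"angular":[0,0,-1.308],"fingers":85},{"dp":[0,0,0],"angular":[0,0,-1.308],"fingers":85},{"dp":[0,0,0],"angular":[0,0,-1.308],"fingers":85},{"dp":[0,0,0],"angular":[0,0,-1.308],"fingers":85},{"dp":[0,0,0],"angular":[0,0,-1.308],"fingers":85}]' ; python3 d.py 443.1 -243.7 36 3.18
```

```text
clock: 10.68
eef_pos: [442.3, -243.8, 34.7]
tcp_rot: [3.141, 0.001, 2.498]
contact_force: [-0.7, 0.5, 0.1]
opening: 0.995
clk 10.68 pos [ 442.3 -243.8   34.7] rot [3.141e+00 1.000e-03 2.498e+00] F [-0.7  0.5  0.1] M [ 0.04 -0.02  0.  ] open 85.0
dp [-0.6  0.5 -1.3] ang [-0.     0.001 -0.682]
```

```bash
python3 -m creep '[{"dp":[0,0,0],"angular":[0,0,-0.682],"fingers":85},{"dp":[0,0,0],"angular":[0,0,-0.682],"fingers":85},{"dp":[0,0,0],"angular":[0,0,-0.682],"fingers":85},{"dp":[0,0,0],"angular":[0,0,-0.682],"fingers":85},{"dp":[0,0,0],"angular":[0,0,-0.682],"fingers":85}]' ; python3 -m creep '[{"dp":[0,0,0],"angular":[0,0,-0.06],"fingers":85},{"dp":[0,0,0],"angular":[0,0,-0.06],"fingers":85}]'; python3 d.py 443.1 -243.7 3 3.18; python3 g.py l "[np.array([443.5,-243.5,22])]"
```

```text
clock: 11.1
eef_pos: [442.3, -243.8, 34.7]
tcp_rot: [-3.141, 0.001, 3.123]
contact_force: [-0.1, -0.0, -0.4]
opening: 0.994
clock: 11.27
eef_pos: [442.4, -243.8, 34.7]
tcp_rot: [-3.141, 0.001, -3.104]
contact_force: [0.6, 0.7, 0.3]
opening: 0.996
clk 11.27 pos [ 442.4 -243.8   34.7] rot [-3.141e+00  1.000e-03 -3.104e+00] F [0.6 0.7 0.3] M [ 0.03 -0.07  0.01] open 85.1
dp [-0.7  0.1 31.7] ang [-0.001  0.001 -0.   ]
top origin 385 214 scale 5
scene origin 238 142 scale 5
```

View pics/g_l.png

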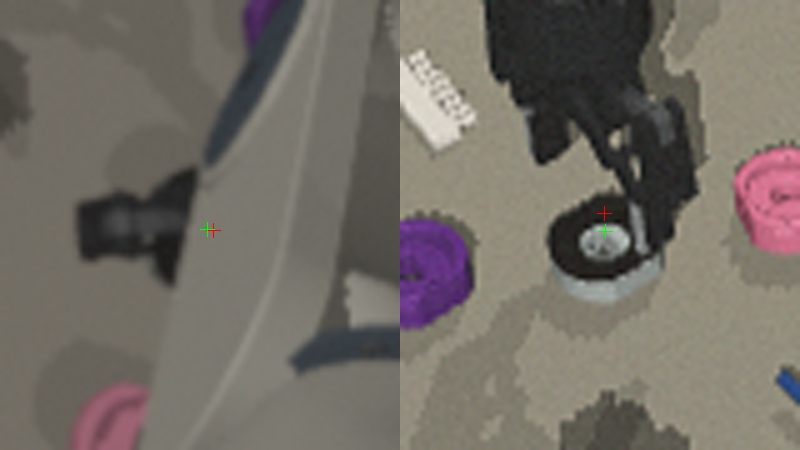

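```bash
python3 -m creep '[{"dp":[-0.7,0,20],"angular":[0,0,0],"fingers":80},{"dp":[-0.7,0,33],"angular":[0,0,0],"fingers":72},{"dp":[-0.7,0,33],"angular":[0,0,0],"fingers":64},{"dp":[-0.7,0,33],"angular":[0,0,0],"fingers":56},{"dp":[-0.7,0,33],"angular":[0,0,0],"fingers":48}]' 30; python3 -m creep '[{"dp":[0,0,0],"angular":[0,0,0],"fingers":48},{"dp":[0,0,0],"angular":[0,0,0],"fingers":48}]' 50;python3 d.py
```

```text
clock: 11.78
eef_pos: [442.6, -243.5, 1.3]
tcp_rot: [3.142, -0.0, -3.107]
contact_force: [0.3, -0.7, -0.7]
opening: 0.656
clock: 11.95
eef_pos: [443.1, -243.8, 1.5]
tcp_rot: [-3.141, 0.001, -3.107]
contact_force: [0.4, 0.1, -1.7]
opening: 0.64
clk 11.95 pos [ 443.1 -243.8    1.5] rot [-3.141e+00  1.000e-03 -3.107e+00] F [ 0.4  0.1 -1.7] M [0.02 0.04 0.04] open 54.6
```

```bash
python3 -m creep '[{"dp":[0,0,-40],"angular":[0,0,0],"fingers":48},{"dp":[0,0,-80],"angular":[0,0,0],"fingers":48},{"dp":[0,0,-120],"angular":[0,0,0],"fingers":48},{"dp":[0,0,-160],"angular":[0,0,0],"fingers":48},{"dp":[-30,40,-172],"angular":[0,0,0.476],"fingers":48}]' 60; python3 -m creep '[{"dp":[-140,186,0],"angular":[0,0,0.40],"fingers":48},{"dp":[-140,186,0],"angular":[0,0,0.40],"fingers":48},{"dp":[-140,186,0],"angular":[0,0,0.40],"fingers":48},{"dp":[-140,186,0],"angular":[0,0,0.4],"fingers":48},{"dp":[-140,186,0],"angular":[0,0,0.4],"fingers":48}]';python3 d.py 604.6 -12.4 170 2.70
```

```text
clock: 12.37
eef_pos: [464.6, -218.0, 176.2]
tcp_rot: [-3.137, 0.008, 3.067]
contact_force: [2.2, -1.5, -1.6]
opening: 0.629
clock: 12.78
eef_pos: [596.3, -62.6, 170.2]
tcp_rot: [3.141, 0.001, 2.66]
contact_force: [0.1, -0.8, -1.9]
opening: 0.628
clk 12.78 pos [596.3 -62.6 170.2] rot [3.141e+00 1.000e-03 2.660e+00] F [ 0.1 -0.8 -1.9] M [-0.07 -0.04  0.  ] open 53.6
dp [15.9 48.3  0.2] ang [ 0.     0.001 -0.04 ]
```

```bash
python3 -m creep '[{"dp":[16,48,0],"angular":[0,0,-0.04],"fingers":48},{"dp":[16,48,0],"angular":[0,0,-0.04],"fingers":48},{"dp":[16,48,0],"angular":[0,0,-0.04],"fingers":48},{"dp":[16,48,0],"angular":[0,0,-0.04],"fingers":48}]';python3 d.py 604.6 -12.4 145 2.70; python3 - <<'E'
from o2 import run
run('m','scene',0,(604.6,-12.4),-.44,'d',under=1.5,sh=(0,1.2)); 
E
python3 d.py 604.6 -12.4 145 2.70
```

```text
clock: 13.12
eef_pos: [602.7, -14.0, 169.6]
tcp_rot: [-3.141, -0.0, 2.706]
contact_force: [-0.0, 0.0, -1.5]
opening: 0.631
clk 13.12 pos [602.7 -14.  169.6] rot [-3.141 -0.     2.706] F [-0.   0.  -1.5] M [ 0.01  0.09 -0.02] open 53.9
dp [-1.   2.2 24.6] ang [-0.    -0.     0.006]
[602.7 -14.  169.6] origin 234 208
clk 13.17 pos [602.6 -14.8 169.7] rot [-3.141 -0.     2.705] F [ 0.  -0.5 -1.4] M [-0.02  0.02  0.05] open 53.7
dp [-0.8  3.  24.7] ang [-0.001 -0.     0.005]
```

View pics/o2_scene_m.png

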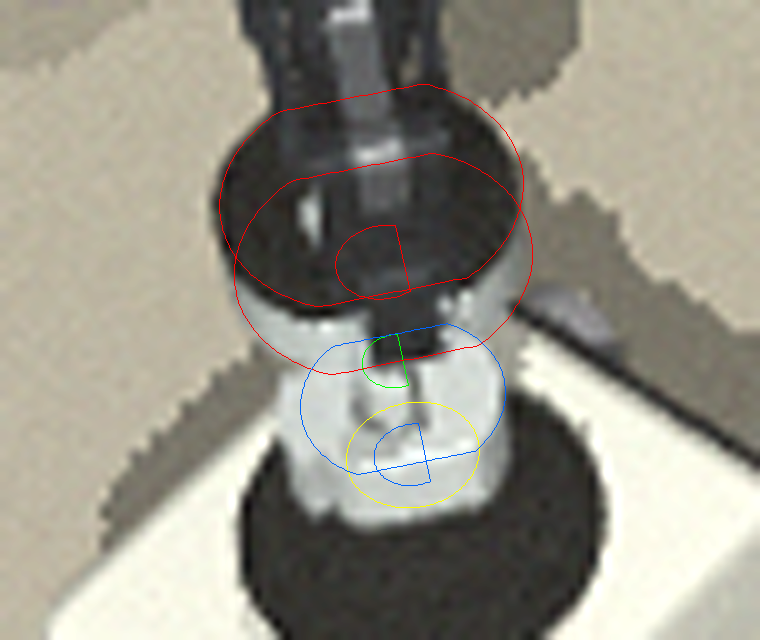

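```bash
python3 -m creep '[{"dp":[-0.8,2.8,0],"angular":[0,0,0],"fingers":48},{"dp":[-0.8,2.8,15],"angular":[0,0,0],"fingers":48},{"dp":[-0.8,2.8,27],"angular":[0,0,0],"fingers":48},{"dp":[-0.8,2.8,27],"angular":[0,0,0],"fingers":48},{"dp":[-0.8,2.8,27],"angular":[0,0,0],"fingers":48}]';python3 d.py 604.6 -12.4 136 2.70
```

```text
clock: 13.58
eef_pos: [604.2, -12.9, 141.7]
tcp_rot: [-3.141, -0.002, 2.703]
contact_force: [-0.5, -0.7, -0.4]
opening: 0.63
clk 13.58 pos [604.2 -12.9 141.7] rot [-3.141e+00 -2.000e-03  2.703e+00] F [-0.5 -0.7 -0.4] M [-0.01 -0.02 -0.01] open 53.8
dp [-0.2  0.6  5.7] ang [-0.001 -0.002  0.003]
```

```bash
python3 -m creep '[{"dp":[-0.2,0.4,2],"angular":[0,0,0],"fingers":48},{"dp":[-0.2,0.4,4.5],"angular":[0,0,0],"fingers":48},{"dp":[-0.2,0.4,6.5],"angular":[0,0,0],"fingers":48},{"dp":[-0.2,0.4,6.5],"angular":[0,0,0],"fingers":48}]';python3 d.py 604.6 -12.4 136 2.70
```

```text
clock: 13.92
eef_pos: [605.3, -11.9, 135.9]
tcp_rot: [-3.141, -0.0, 2.704]
contact_force: [-0.1, -1.3, -1.4]
opening: 0.629
clk 13.92 pos [605.3 -11.9 135.9] rot [-3.141 -0.     2.704] F [-0.1 -1.3 -1.4] M [-0.08  0.03 -0.02] open 53.7
dp [ 0.5 -0.8 -0.1] ang [-0.    -0.     0.004]
```

```bash
python3 -m creep '[{"dp":[0,0,3],"angular":[0,0,0],"fingers":48},{"dp":[0,0,6],"angular":[0,0,0],"fingers":48},{"dp":[0,0,8],"angular":[0,0,0],"fingers":48},{"dp":[0,0,8],"angular":[0,0,0],"fingers":48}]';python3 d.py 604.6 -12.4 126.5 2.70
```

```text
clock: 14.25
eef_pos: [605.1, -11.9, 127.5]
tcp_rot: [-3.141, -0.001, 2.705]
contact_force: [-0.5, -2.2, -2.9]
opening: 0.637
clk 14.25 pos [605.1 -11.9 127.5] rot [-3.141e+00 -1.000e-03  2.705e+00] F [-0.5 -2.2 -2.9] M [-0.29  0.06  0.03] open 54.4
dp [ 0.2 -0.7  1. ] ang [-0.    -0.001  0.005]
```

```bash
python3 -m creep '[{"dp":[0,-0.5,1.5],"angular":[0,0,0],"fingers":48},{"dp":[0,-0.5,3],"angular":[0,0,0],"fingers":48},{"dp":[0,-0.5,3],"angular":[0,0,0],"fingers":48}]';python3 d.py 604.6 -12.4 126.5 2.70
```

```text
clock: 14.5
eef_pos: [605.4, -12.2, 125.3]
tcp_rot: [3.141, 0.0, 2.704]
contact_force: [-2.5, -0.0, 4.7]
opening: 0.63
clk 14.50 pos [605.4 -12.2 125.3] rot [3.141 0.    2.704] F [-2.5 -0.   4.7] M [-0.06  0.41 -0.01] open 53.8
dp [ 0.6 -0.5 -1.2] ang [0.    0.    0.004]
```

```bash
python3 -m creep '[{"dp":[0,0,-0.5],"angular":[0,0,0],"fingers":62},{"dp":[0,0,-1],"angular":[0,0,0],"fingers":72},{"dp":[0,0,-1],"angular":[0,0,0],"fingers":74},{"dp":[0,0,-30],"angular":[0,0,0],"fingers":74},{"dp":[0,0,-70],"angular":[0,0,0],"fingers":74}]';python3 d.py 619 -249 200 2.7; python3 - <<'E'
from h import *
t=cv2.imread('pics/top0.png'); s=cv2.imread('pics/scene0.png')
a=cv2.resize(t[150:230,390:470],None,fx=5,fy=5,interpolation=cv2.INTER_CUBIC);b=cv2.resize(s[170:250,180:260],None,fx=5,fy=5,interpolation=cv2.INTER_CUBIC)
cv2.imwrite('pics/bot.png',np.hstack([a,b]))
for z in(0,55,78):
  print(z,proj('top',[[619,-249,z]]),proj('scene',[[619,-249,z]]))
E
```

```text
clock: 14.92
eef_pos: [602.7, -12.1, 192.3]
tcp_rot: [-3.139, -0.007, 2.704]
contact_force: [0.4, -0.2, -0.7]
opening: 0.866
clk 14.92 pos [602.7 -12.1 192.3] rot [-3.139 -0.007  2.704] F [ 0.4 -0.2 -0.7] M [ 0.04 -0.07 -0.03] open 73.9
dp [-115.  -207.7   -7.8] ang [-0.003 -0.007  0.004]
0 [[423.21802032 186.62541937]] [[222.91050434 223.24283566]]
55 [[427.95636754 181.8885401 ]] [[218.6799932  208.96552116]]
78 [[430.0638858  179.78123103]] [[216.81758395 202.68118702]]
```

View pics/bot.png

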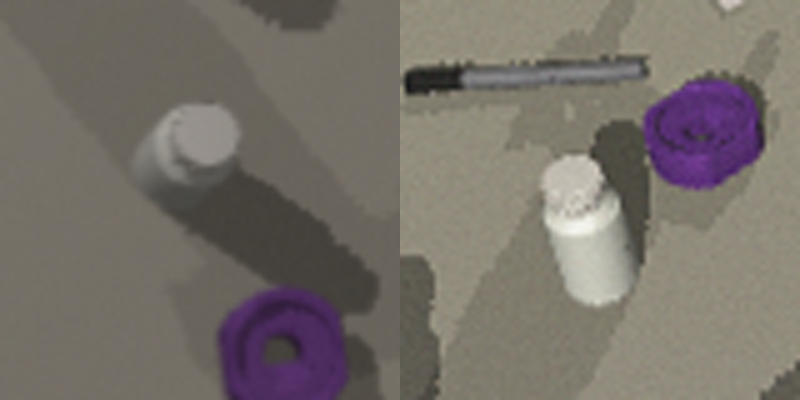

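```bash
python3 d.py 626 -250 192 2.7; python3 -m creep '[{"dp":[-121,-207,0],"angular":[0,0,0],"fingers":80},{"dp":[-121,-207,0],"angular":[0,0,0],"fingers":80},{"dp":[-121,-207,0],"angular":[0,0,0],"fingers":80},{"dp":[-121,-207,0],"angular":[0,0,0],"fingers":80},{"dp":[-121,-207,0],"angular":[0,0,0],"fingers":80}]'; python3 -m creep '[{"dp":[-16,-27,0],"angular":[0,0,0],"fingers":80},{"dp":[-16,-27,20],"angular":[0,0,0],"fingers":80},{"dp":[-16,-27,50],"angular":[0,0,0],"fingers":80},{"dp":[-16,-27,50],"angular":[0,0,0],"fingers":80}]';python3 d.py 626 -250 90 2.7; python3 g.py n "[np.array([626,-250,78])]"
```

```text
clk 14.92 pos [602.7 -12.1 192.3] rot [-3.139 -0.007  2.704] F [ 0.4 -0.2 -0.7] M [ 0.04 -0.07 -0.03] open 73.9
dp [-1.218e+02 -2.056e+02  1.000e-01] ang [-0.003 -0.007  0.004]
clock: 15.33
eef_pos: [624.4, -221.6, 195.4]
tcp_rot: [3.141, 0.001, 2.705]
contact_force: [-0.8, 0.8, 1.2]
opening: 0.936
clock: 15.67
eef_pos: [624.3, -250.6, 139.8]
tcp_rot: [-3.141, -0.007, 2.703]
contact_force: [-2.0, 1.1, -1.1]
opening: 0.939
clk 15.67 pos [ 624.3 -250.6  139.8] rot [-3.141 -0.007  2.703] F [-2.   1.1 -1.1] M [ 0.03  0.12 -0.04] open 80.2
dp [-1.6  1.3 49.8] ang [-0.    -0.007  0.003]
top origin 390 131 scale 5
scene origin 174 158 scale 5
```

View pics/g_n.png

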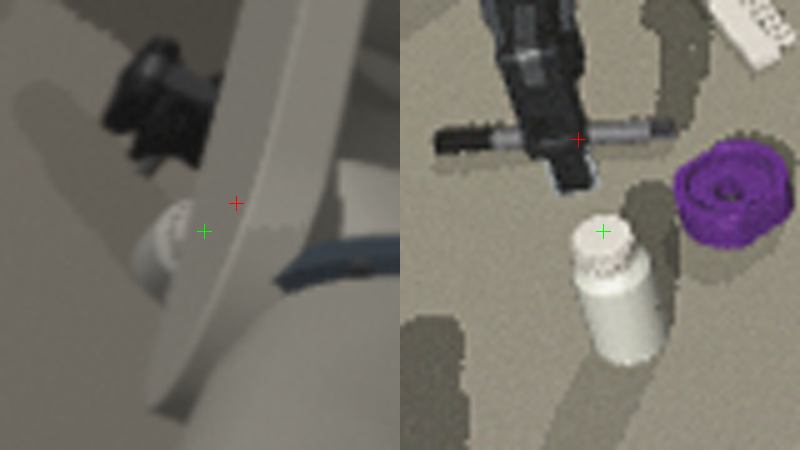

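```bash
python3 d.py 626 -250 90 2.7; python3 - <<'E'
from h import *
im=cv2.imread('pics/top_n.png'); crop('top',im,326,183,40,30,10,'pics/c_m3.png')
E
```

```text
clk 15.77 pos [ 626.6 -250.6  144.3] rot [-3.142e+00 -3.000e-03  2.704e+00] F [0.9 0.3 0.3] M [ 0. -0. -0.] open 80.1
dp [ 0.6  0.3 54.3] ang [-0.    -0.003  0.004]
pics/c_m3.png origin 286 153 scale 10
```

View pics/c_m3.png

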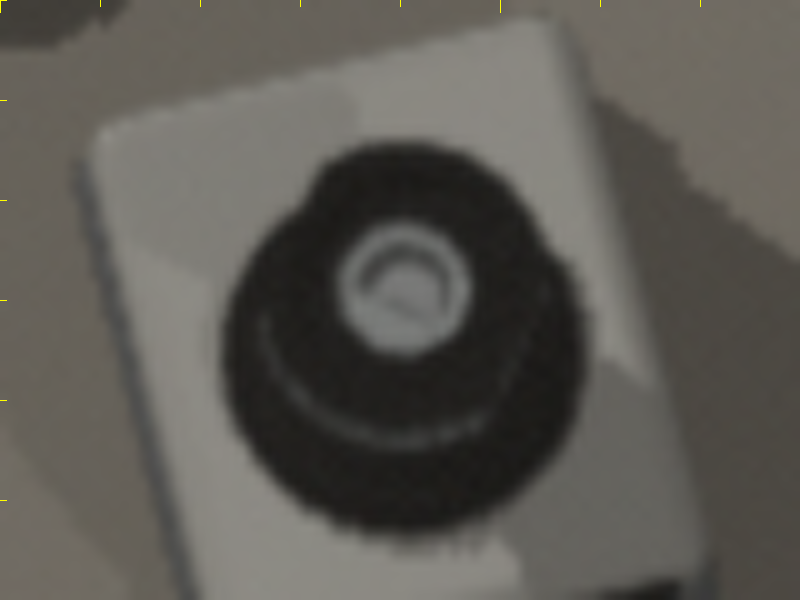

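```bash
python3 -m creep '[{"dp":[0.3,0,40],"angular":[0,0,0],"fingers":80},{"dp":[0.3,0,80],"angular":[0,0,0],"fingers":78},{"dp":[0.3,0,115],"angular":[0,0,0],"fingers":72},{"dp":[0.3,0,126],"angular":[0,0,0],"fingers":66},{"dp":[0.3,0,126],"angular":[0,0,0],"fingers":60}]' 25; python3 d.py 626 -251 18 2.7; python3 g.py o "[np.array([626,-251,78])]"
```

```text
clock: 16.18
eef_pos: [626.1, -249.8, 17.5]
tcp_rot: [-3.141, -0.004, 2.705]
contact_force: [-0.3, 0.1, 0.9]
opening: 0.698
clk 16.18 pos [ 626.1 -249.8   17.5] rot [-3.141 -0.004  2.705] F [-0.3  0.1  0.9] M [ 0.02 -0.03 -0.01] open 59.6
dp [-0.4 -1.1 -0.5] ang [-0.    -0.004  0.005]
top origin 390 131 scale 5
scene origin 173 158 scale 5
```

View pics/g_o.png

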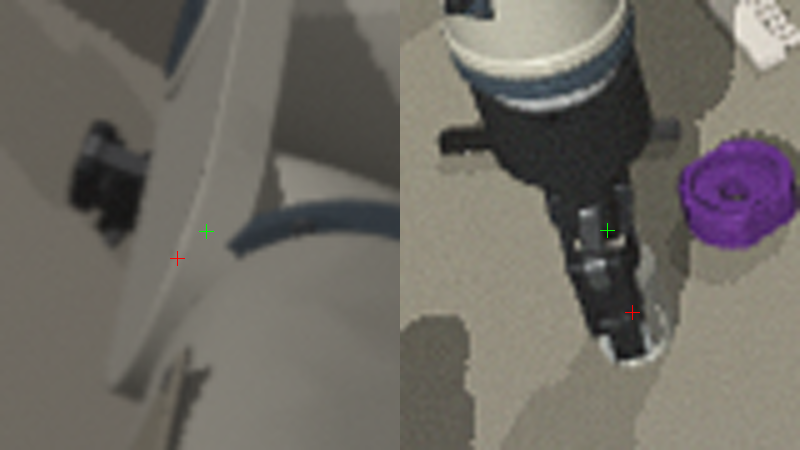

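```bash
python3 -m creep '[{"dp":[0,0,0],"angular":[0,0,0],"fingers":52},{"dp":[0,0,0],"angular":[0,0,0],"fingers":47},{"dp":[0,0,0],"angular":[0,0,0],"fingers":42},{"dp":[0,0,0],"angular":[0,0,0],"fingers":38},{"dp":[0,0,0],"angular":[0,0,0],"fingers":34}]' 25; python3 -m creep '[{"dp":[0,0,0],"angular":[0,0,0],"fingers":34},{"dp":[0,0,0],"angular":[0,0,0],"fingers":34}]' 60; python3 d.py 626 -251 18 2.7
```

```text
clock: 16.7
eef_pos: [628.2, -251.3, 21.1]
tcp_rot: [3.141, 0.003, 2.704]
contact_force: [-1.0, 1.3, 7.2]
opening: 0.457
clock: 16.87
eef_pos: [628.3, -251.3, 21.3]
tcp_rot: [3.141, 0.003, 2.704]
contact_force: [-2.1, 0.5, 8.6]
opening: 0.449
clk 16.87 pos [ 628.3 -251.3   21.3] rot [3.141e+00 3.000e-03 2.704e+00] F [-2.1  0.5  8.6] M [0.22 0.26 0.04] open 38.3
dp [ 2.2 -0.7  3.3] ang [0.    0.003 0.004]
```

```bash
python3 -m creep '[{"dp":[0,0,-25],"angular":[0,0,0],"fingers":34},{"dp":[0,0,-60],"angular":[0,0,0],"fingers":34},{"dp":[0,0,-100],"angular":[0,0,0],"fingers":34},{"dp":[0,0,-140],"angular":[0,0,0],"fingers":34},{"dp":[0,0,-165],"angular":[0,0,0],"fingers":34}]'; python3 -m creep '[{"dp":[12,20,-5],"angular":[0,0,0],"fingers":34},{"dp":[32,54,-5],"angular":[0,0,0],"fingers":34},{"dp":[52,88,-5],"angular":[0,0,0],"fingers":34},{"dp":[72,122,-5],"angular":[0,0,0],"fingers":34},{"dp":[92,156,-5],"angular":[0,0,0],"fingers":34}]'; python3 d.py 604.6 -12.4 190 2.7
```

```text
clock: 17.28
eef_pos: [628.4, -251.4, 189.3]
tcp_rot: [3.141, 0.005, 2.704]
contact_force: [1.8, -0.5, -0.2]
opening: 0.446
clock: 17.7
eef_pos: [609.3, -69.1, 190.0]
tcp_rot: [3.141, 0.001, 2.704]
contact_force: [1.7, 0.2, -1.4]
opening: 0.446
clk 17.70 pos [609.3 -69.1 190. ] rot [3.141e+00 1.000e-03 2.704e+00] F [ 1.7  0.2 -1.4] M [ 0.01 -0.05 -0.02] open 38.1
dp [28.4 49.4 -0. ] ang [0.    0.001 0.004]
```

```bash
python3 -m creep '[{"dp":[15,25,0],"angular":[0,0,0],"fingers":34},{"dp":[25,43,0],"angular":[0,0,0],"fingers":34},{"dp":[29,50,0],"angular":[0,0,0],"fingers":34},{"dp":[29,50,0],"angular":[0,0,0],"fingers":34},{"dp":[29,50,0],"angular":[0,0,0],"fingers":34}]'; python3 g.py p "[np.array([604.6,-12.4,141])]"; python3 d.py 604.6 -12.4 165 2.7
```

```text
clock: 18.12
eef_pos: [604.9, -13.3, 189.5]
tcp_rot: [-3.141, 0.001, 2.705]
contact_force: [-0.0, -0.2, 0.1]
opening: 0.456
top origin 285 137 scale 5
scene origin 232 196 scale 5
clk 18.22 pos [604.9 -14.2 189.3] rot [-3.141  0.     2.704] F [-0.5 -0.1 -0.2] M [-0.03  0.04 -0.02] open 38.6
dp [ 1.1  1.5 24.3] ang [-0.     0.     0.004]
```

View pics/g_p.png

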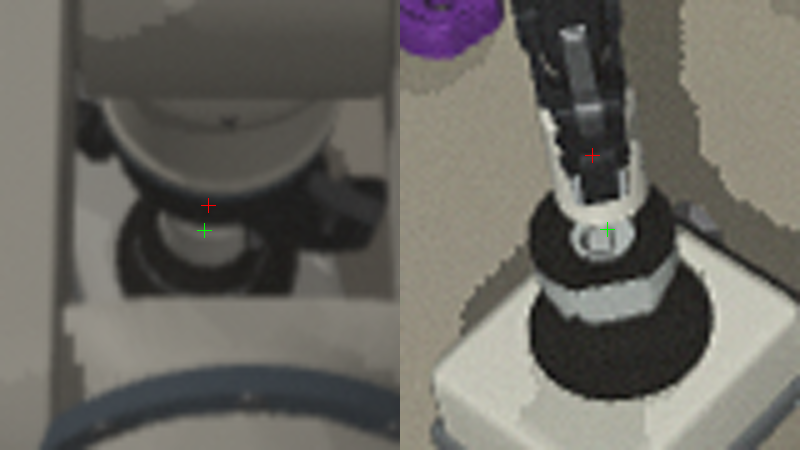

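```bash
python3 -m creep '[{"dp":[0.8,1.3,8],"angular":[0,0,0],"fingers":34},{"dp":[0.8,1.3,16],"angular":[0,0,0],"fingers":34},{"dp":[0.8,1.3,24],"angular":[0,0,0],"fingers":34},{"dp":[0.8,1.3,24],"angular":[0,0,0],"fingers":34}]'; python3 d.py 604.6 -12.4 162 2.7; python3 g.py q "[np.array([604.6,-12.4,141])]"; python3 d.py
```

```text
clock: 18.55
eef_pos: [603.8, -12.0, 162.9]
tcp_rot: [-3.141, -0.002, 2.704]
contact_force: [-0.3, 0.3, -1.5]
opening: 0.451
clk 18.55 pos [603.8 -12.  162.9] rot [-3.141e+00 -2.000e-03  2.704e+00] F [-0.3  0.3 -1.5] M [-0.07 -0.06 -0.03] open 38.5
dp [-0.9  0.   0.9] ang [-0.001 -0.002  0.004]
top origin 285 137 scale 5
scene origin 232 196 scale 5
clk 18.65 pos [604.1 -11.7 164.2] rot [-3.141e+00 -1.000e-03  2.704e+00] F [-0.3  0.3 -1.7] M [ 0.02 -0.01  0.01] open 38.5
```

View pics/g_q.png

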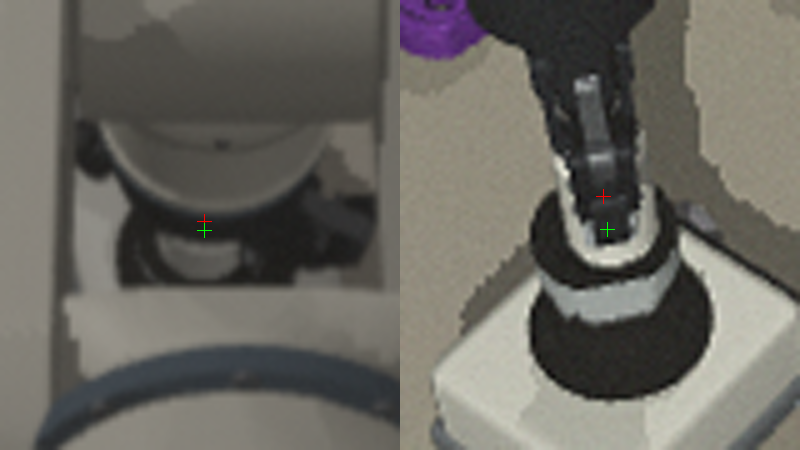

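```bash
python3 -m creep '[{"dp":[0,0,1.5],"angular":[0,0,0],"fingers":34},{"dp":[0,0,3],"angular":[0,0,0],"fingers":34},{"dp":[0,0,4],"angular":[0,0,0],"fingers":34},{"dp":[0,0,4],"angular":[0,0,0],"fingers":34}]' 70; python3 d.py 604.6 -12.4 155 2.7
```

```text
clock: 18.98
eef_pos: [604.7, -11.5, 161.4]
tcp_rot: [3.141, 0.0, 2.705]
contact_force: [-0.1, -0.8, 3.8]
opening: 0.453
clk 18.98 pos [604.7 -11.5 161.4] rot [3.141 0.    2.705] F [-0.1 -0.8  3.8] M [-0.15  0.12 -0.06] open 38.7
dp [-0.3 -0.9  6.4] ang [0.    0.    0.005]
```

Contact is made (3.8 N) where I expected it. Next I press down through the spring travel.

```bash
python3 -m creep '[{"dp":[0,0,1.5],"angular":[0,0,0],"fingers":34},{"dp":[0,0,3],"angular":[0,0,0],"fingers":34},{"dp":[0,0,4.5],"angular":[0,0,0],"fingers":34},{"dp":[0,0,6],"angular":[0,0,0],"fingers":34},{"dp":[0,0,6],"angular":[0,0,0],"fingers":34}]' 70; python3 d.py 604.6 -12.4 155 2.7
```

```text
clock: 19.4
eef_pos: [604.9, -11.5, 156.3]
tcp_rot: [3.141, 0.001, 2.705]
contact_force: [-3.2, 0.1, 11.9]
opening: 0.449
clk 19.40 pos [604.9 -11.5 156.3] rot [3.141e+00 1.000e-03 2.705e+00] F [-3.2  0.1 11.9] M [-0.1   0.59  0.02] open 38.3
dp [-0.1 -0.9  1.3] ang [0.    0.001 0.005]
```

```bash
python3 -m creep '[{"dp":[0,0,1],"angular":[0,0,0],"fingers":34},{"dp":[0,0,2],"angular":[0,0,0],"fingers":34},{"dp":[0,0,2],"angular":[0,0,0],"fingers":34}]' 70; python3 d.py 604.6 -12.4 155 2.7
```

```text
clock: 19.65
eef_pos: [605.3, -11.6, 156.1]
tcp_rot: [3.141, 0.002, 2.705]
contact_force: [-8.0, -1.0, 27.0]
opening: 0.448
clk 19.65 pos [605.3 -11.6 156.1] rot [3.141e+00 2.000e-03 2.705e+00] F [-8. -1. 27.] M [-0.17  1.67 -0.02] open 38.3
dp [ 0.3 -1.1  1.1] ang [0.001 0.002 0.005]
```

The tool stopped moving while the force rose to 27 N, so the spindle is on its hard stop. I'll hold it there for 1.25 s.

```bash
for i in 1; do :; done; python3 -m creep '[{"dp":[0,0,0],"angular":[0,0,0],"fingers":34},{"dp":[0,0,0],"angular":[0,0,0],"fingers":34},{"dp":[0,0,0],"angular":[0,0,0],"fingers":34},{"dp":[0,0,0],"angular":[0,0,0],"fingers":34},{"dp":[0,0,0],"angular":[0,0,0],"fingers":34}]'; python3 -m creep '[{"dp":[0,0,0],"angular":[0,0,0],"fingers":34},{"dp":[0,0,0],"angular":[0,0,0],"fingers":34},{"dp":[0,0,0],"angular":[0,0,0],"fingers":34},{"dp":[0,0,0],"angular":[0,0,0],"fingers":34},{"dp":[0,0,0],"angular":[0,0,0],"fingers":34}]'; python3 -m creep '[{"dp":[0,0,0],"angular":[0,0,0],"fingers":34},{"dp":[0,0,0],"angular":[0,0,0],"fingers":34},{"dp":[0,0,0],"angular":[0,0,0],"fingers":34},{"dp":[0,0,0],"angular":[0,0,0],"fingers":34},{"dp":[0,0,0],"angular":[0,0,0],"fingers":34}]'; python3 g.py s "[np.array([604.6,-12.4,141])]"
```

```text
clock: 20.07
eef_pos: [605.3, -11.6, 156.1]
tcp_rot: [3.141, 0.002, 2.705]
contact_force: [-7.8, -0.2, 26.7]
opening: 0.448
clock: 20.48
eef_pos: [605.3, -11.6, 156.1]
tcp_rot: [3.141, 0.002, 2.705]
contact_force: [-8.3, 0.9, 26.6]
opening: 0.446
clock: 20.9
eef_pos: [605.3, -11.6, 156.1]
tcp_rot: [3.141, 0.002, 2.705]
contact_force: [-6.9, -1.2, 26.6]
opening: 0.447
top origin 285 137 scale 5
scene origin 232 196 scale 5
```

View pics/g_s.png

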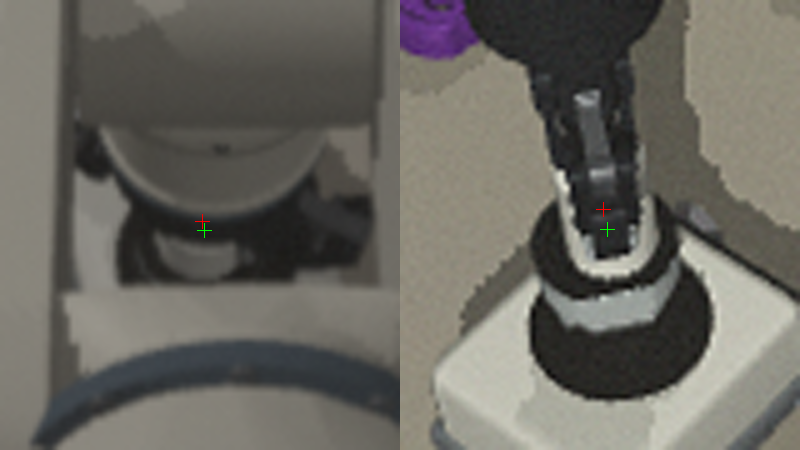

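```bash
python3 -m creep '[{"dp":[0,0,-4],"angular":[0,0,0],"fingers":34},{"dp":[0,0,-10],"angular":[0,0,0],"fingers":34},{"dp":[0,0,-20],"angular":[0,0,0],"fingers":34},{"dp":[0,0,-32],"angular":[0,0,0],"fingers":34},{"dp":[0,0,-38],"angular":[0,0,0],"fingers":34}]'; python3 d.py 628.3 -251.3 194 2.705
```

```text
clock: 21.42
eef_pos: [605.1, -11.4, 192.7]
tcp_rot: [3.141, 0.001, 2.704]
contact_force: [-0.6, -0.1, -0.5]
opening: 0.45
clk 21.42 pos [605.1 -11.4 192.7] rot [3.141e+00 1.000e-03 2.704e+00] F [-0.6 -0.1 -0.5] M [0.05 0.03 0.04] open 38.4
dp [-122.6 -207.5   -1.3] ang [ 0.001  0.001 -0.001]
```

```bash
python3 -m creep '[{"dp":[-12,-20,0],"angular":[0,0,0],"fingers":34},{"dp":[-32,-54,0],"angular":[0,0,0],"fingers":34},{"dp":[-52,-88,0],"angular":[0,0,0],"fingers":34},{"dp":[-72,-122,0],"angular":[0,0,0],"fingers":34},{"dp":[-92,-156,0],"angular":[0,0,0],"fingers":34}]';  python3 -m creep '[{"dp":[-18,-30,0],"angular":[0,0,0],"fingers":34},{"dp":[-28,-47,0],"angular":[0,0,0],"fingers":34},{"dp":[-30.5,-51,0],"angular":[0,0,0],"fingers":34},{"dp":[-30.5,-51,0],"angular":[0,0,0],"fingers":34}]';python3 - <<'E'
from h import *
im=optics.grab_frame('top');cv2.imwrite('pics/top_t.png',im); crop('top',im,326,183,40,30,10,'pics/c_m4.png')
E
python3 d.py 628.3 -251.3 60 2.705
```

```text
clock: 21.83
eef_pos: [621.9, -193.4, 191.6]
tcp_rot: [3.141, 0.0, 2.705]
contact_force: [1.1, -0.6, -1.3]
opening: 0.447
clock: 22.17
eef_pos: [627.8, -252.3, 191.0]
tcp_rot: [3.142, 0.0, 2.702]
contact_force: [-0.2, -0.3, -0.0]
opening: 0.447
pics/c_m4.png origin 286 153 scale 10
clk 22.22 pos [ 627.7 -250.8  191. ] rot [ 3.141e+00 -1.000e-03  2.703e+00] F [-0.2  0.3 -1.3] M [ 0.02  0.07 -0.02] open 38.5
dp [ -0.8  -0.2 131. ] ang [ 0.    -0.001 -0.002]
```

View pics/c_m4.png

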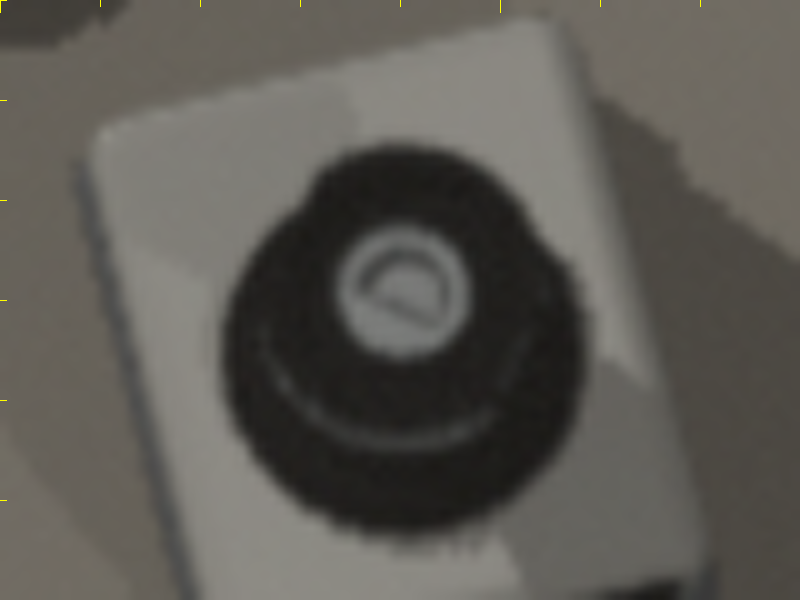

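```bash
python3 -m creep '[{"dp":[-0.5,0,30],"angular":[0,0,0],"fingers":34},{"dp":[-0.5,0,68],"angular":[0,0,0],"fingers":34},{"dp":[-0.5,0,106],"angular":[0,0,0],"fingers":34},{"dp":[-0.5,0,136],"angular":[0,0,0],"fingers":34},{"dp":[-0.5,0,156],"angular":[0,0,0],"fingers":34}]';  python3 -m creep '[{"dp":[0,0,6],"angular":[0,0,0],"fingers":34},{"dp":[0,0,10],"angular":[0,0,0],"fingers":34},{"dp":[0,0,11.5],"angular":[0,0,0],"fingers":34},{"dp":[0,0,11.5],"angular":[0,0,0],"fingers":34}]'; python3 d.py
```

```text
clock: 22.63
eef_pos: [626.6, -248.3, 31.9]
tcp_rot: [3.141, -0.004, 2.706]
contact_force: [-0.9, 0.2, -0.2]
opening: 0.447
clock: 22.97
eef_pos: [629.4, -250.8, 24.9]
tcp_rot: [3.141, 0.002, 2.705]
contact_force: [-1.0, -0.3, -1.0]
opening: 0.449
clk 22.97 pos [ 629.4 -250.8   24.9] rot [3.141e+00 2.000e-03 2.705e+00] F [-1.  -0.3 -1. ] M [-0.03  0.01  0.03] open 38.3
```

```bash
python3 -m creep '[{"dp":[0,0,1.5],"angular":[0,0,0],"fingers":34},{"dp":[0,0,3],"angular":[0,0,0],"fingers":34},{"dp":[0,0,3.5],"angular":[0,0,0],"fingers":34},{"dp":[0,0,3.5],"angular":[0,0,0],"fingers":34}]'; python3 d.py
```

```text
clock: 23.3
eef_pos: [629.0, -251.3, 21.4]
tcp_rot: [3.141, 0.002, 2.704]
contact_force: [-1.7, 1.6, 4.4]
opening: 0.448
clk 23.30 pos [ 629.  -251.3   21.4] rot [3.141e+00 2.000e-03 2.704e+00] F [-1.7  1.6  4.4] M [0.18 0.12 0.01] open 38.3
```

Bench contact is 4.4 N at the height I expected. Now I open the jaws in stages, to avoid knocking the bottle, and retreat straight up.

```bash
python3 -m creep '[{"dp":[0,0,0],"angular":[0,0,0],"fingers":40},{"dp":[0,0,0],"angular":[0,0,0],"fingers":46},{"dp":[0,0,0],"angular":[0,0,0],"fingers":56},{"dp":[0,0,0],"angular":[0,0,0],"fingers":70},{"dp":[0,0,-5],"angular":[0,0,0],"fingers":80}]' 20; python3 -m creep '[{"dp":[0,0,-25],"angular":[0,0,0],"fingers":82},{"dp":[0,0,-60],"angular":[0,0,0],"fingers":82},{"dp":[0,0,-100],"angular":[0,0,0],"fingers":82},{"dp":[0,0,-140],"angular":[0,0,0],"fingers":82},{"dp":[0,0,-170],"angular":[0,0,0],"fingers":82}]'; python3 -m creep '[{"dp":[120,0,-20],"angular":[0,0,0],"fingers":82},{"dp":[120,0,-20],"angular":[0,0,0],"fingers":82},{"dp":[120,0,-20],"angular":[0,0,0],"fingers":82},{"dp":[120,0,-20],"angular":[0,0,0],"fingers":82},{"dp":[120,0,-20],"angular":[0,0,0],"fingers":82}]'; python3 d.py; python3 - <<'E'
from h import *
for n in('scene','top'): cv2.imwrite(f'pics/{n}_z.png',optics.grab_frame(n))
E
```

```text
clock: 23.72
eef_pos: [627.6, -250.8, 24.3]
tcp_rot: [-3.142, -0.002, 2.704]
contact_force: [0.1, -0.1, 0.1]
opening: 0.914
clock: 24.13
eef_pos: [629.0, -251.4, 199.0]
tcp_rot: [3.141, 0.003, 2.704]
contact_force: [-0.1, -0.4, -0.1]
opening: 0.961
clock: 24.55
eef_pos: [518.3, -199.7, 216.2]
tcp_rot: [3.142, 0.001, 2.705]
contact_force: [1.0, 0.2, 0.8]
opening: 0.958
clk 24.55 pos [ 518.3 -199.7  216.2] rot [3.142e+00 1.000e-03 2.705e+00] F [1.  0.2 0.8] M [ 0.01 -0.05 -0.08] open 81.8
```

View pics/scene_z.png

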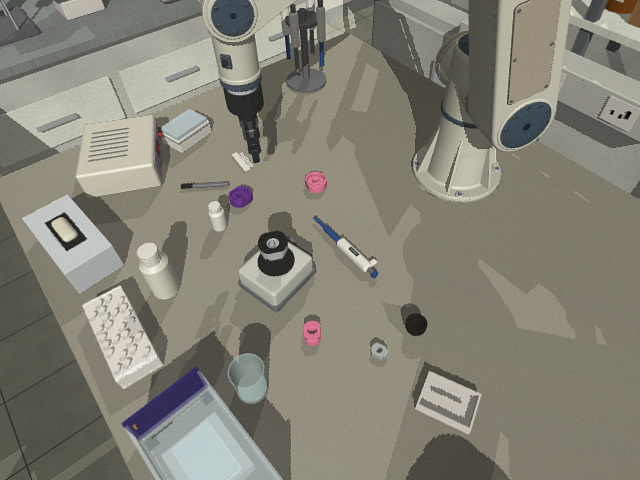

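View pics/top_z.png

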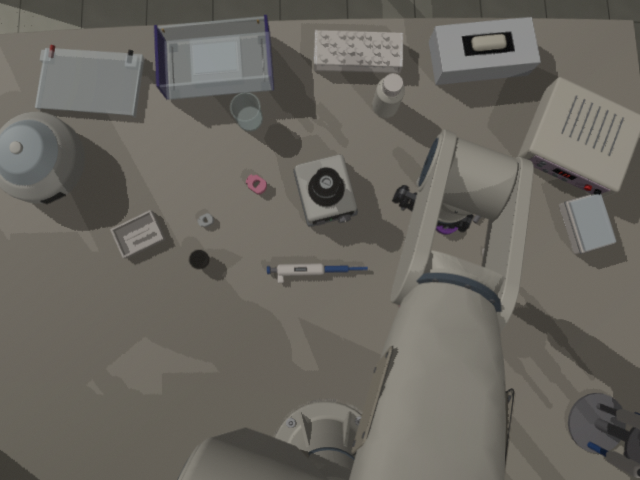

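```bash
python3 - <<'E'
from h import *
s=cv2.imread('pics/scene_z.png')
cv2.imwrite('pics/fin.png',cv2.resize(s[190:310,190:330],None,fx=5,fy=5,interpolation=cv2.INTER_CUBIC))
E
```

```text
(no output)
```

View pics/fin.png

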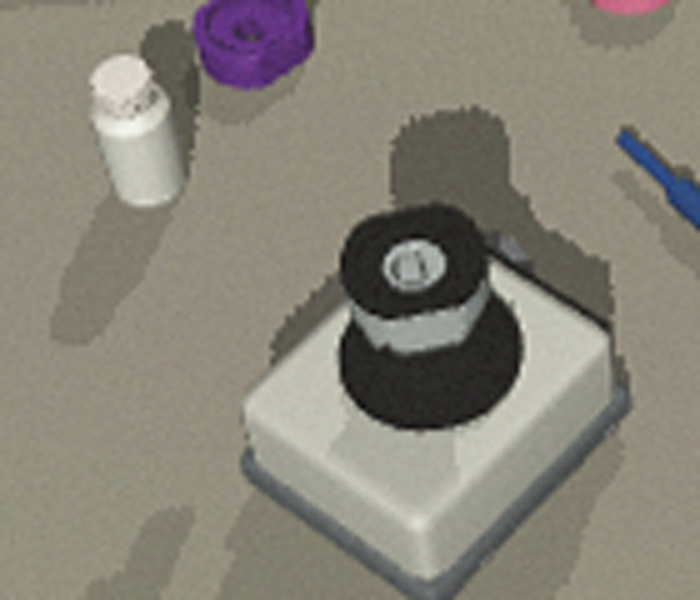

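The crop shows the dish level on the weight, the spindle end inside the bore at about (413,265), and the bottle upright at (140,130). The gripper touches nothing, so I'm handing the job in.

```bash
python3 -c "
from rig import r
print(r.sign_off())"
```

```text
the job is handed in; nothing more can be done
None
```

The job is done and handed in at about 25 s of the 72 s allowed; the sign-off gave no verdict.

- **Weight:** the larger grey weight, turned to a yaw of about -0.44 rad, went over the spindle and down to the shoulder without catching. It made contact at the expected height.
- **Dish:** I first squeezed it along its other axis to centre it, then fitted it at the same yaw. It dropped fully home onto the weight.
- **Bottle:** it was set upright in the dish and pressed to the hard stop. The tool stopped moving at 156.1 mm while the force rose to 27 N, and I held that for about 1.3 s. The bottle is back on the bench near where it started.

**Last checks:** the final pictures show the dish level on the mixer, the bottle upright, the look-alikes and other loose things apparently where they were, and the gripper clear. I checked this by eye and did not measure positions again. The spindle being back up also rests on the pictures alone.

**Disagreement:** at the start the two cameras disagreed by roughly 5–10 mm about where the parts were. I used corrected in-between positions, and contact during the fits agreed with them.

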